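# Pack the test adapters away in turned stack-nest trays

### The job

Pack up after the pressure check: lift the empty red tray out of the green one, put every brass adapter in the green tray, then set the red tray on the green one turned end for end, its yellow end over the green tray's plain end, so that the lugs carry it above the brass adapters instead of letting it nest. Every blue adapter belongs in the red tray, and the cover goes on last, seated flat on the red tray's rim; leave the jar, bottle, tape and tools where they are.

Things in the scene. Friction and masses are not known exactly. Their poses are not given: they have to be found in the camera images.
- tray_low: Green stack-nest tray, loose on the cart, 0.40 kg, 180 long (own x) x 66 wide (y) x 50 high; +x end wall yellow. Origin: centre of the underside, z up. Lower 22 mm: a trough, inside 160 x 35, floor 3 thick, ribs outside (54 wide over them, 166 long). Upper 28 mm: straight walls 3 thick, 66 apart outside, gripped across from outside. The red tray starts nested in it, the same way round.
- tray_top_mid (a point): Centre of the red tray (about 0.26 kg, same shape as the green), 25 mm above its underside; x to its yellow end, z up. Both trays have four black lugs, 8 x 16, inward from the long walls at x = +64 and -40, tops 5 mm below the rim, 44 free between. Same way round a tray nests, 28 mm above the other; turned 180 degrees its ribs enter the rim by 5 with 3 play and rest on the lugs, 45 above.
- cover_grip (a point): Cover, about 0.16 kg: aluminium plate 180 (own x) x 66 x 4, under it a plug 165 x 53 x 4 that drops inside the top tray's rim with 3.5 play, the plate lying on the rim, either way round. On top a black grip bar 70 (x) x 14 x 24 high. This point: mid-bar, 20 mm above the plug's underside; when fitted, 66 above the tray's underside. Starts on the cart.
- brass1_mid (a point): Brass (yellow metal) test adapter, 36 high, 60 g: hex foot 22 across flats and 14 high, above it a round collar 18 diameter and 22 high, good to grip. This point: its centre, 18 mm above its foot; z along its axis, up while it stands. May be absent. Starts standing on the cart.
- brass2_mid (a point): Brass (yellow metal) test adapter, 36 high, 60 g: hex foot 22 across flats and 14 high, above it a round collar 18 diameter and 22 high, good to grip. This point: its centre, 18 mm above its foot; z along its axis, up while it stands. May be absent. Starts standing on the cart.
- brass3_mid (a point): Brass (yellow metal) test adapter, 36 high, 60 g: hex foot 22 across flats and 14 high, above it a round collar 18 diameter and 22 high, good to grip. This point: its centre, 18 mm above its foot; z along its axis, up while it stands. May be absent. Starts standing on the cart.
- blue1_mid (a point): Blue-painted test adapter, 36 high, 60 g: hex foot 22 across flats and 14 high, above it a round collar 18 diameter and 22 high, good to grip. This point: its centre, 18 mm above its foot; z along its axis, up while it stands. May be absent. Starts standing on the cart.
- blue2_mid (a point): Blue-painted test adapter, 36 high, 60 g: hex foot 22 across flats and 14 high, above it a round collar 18 diameter and 22 high, good to grip. This point: its centre, 18 mm above its foot; z along its axis, up while it stands. May be absent. Starts standing on the cart.
- blue3_mid (a point): Blue-painted test adapter, 36 high, 60 g: hex foot 22 across flats and 14 high, above it a round collar 18 diameter and 22 high, good to grip. This point: its centre, 18 mm above its foot; z along its axis, up while it stands. May be absent. Starts standing on the cart.
- jar: Bystander, leave it alone: white jar with a lid, 54 diameter, 55 high.
- detector: Bystander, leave it alone: white bottle with a green label and black cap, 48 diameter, 150 high.
- tape: Bystander, leave it alone: red roll of tape lying flat, 64 diameter, 18 high.
- measure: Bystander, leave it alone: yellow tape measure, 65 x 62 x 34 high.
- driver: Bystander, leave it alone: screwdriver with a blue handle, about 200 long, lying along its own x.
- spanner: Bystander, leave it alone: steel spanner lying along its own x, about 180 long.
- tray_top: The red tray again, origin at the centre of its underside (25 mm below tray_top_mid), same axes.
- tray_top_yellow (a point): Middle of the outer face of the red tray's yellow end, 37 mm above its underside.
- cover: The cover again, origin at the centre of its plug's underside (20 mm below cover_grip), same axes.
Mind the look-alikes: they are no part of the job. What is shaped like the part that bears blue1_mid but white is not meant. What is shaped like the part that bears blue3_mid but pink is not meant.

How it is judged:
By the outcome, as a careful person would: the job done as asked, in the order asked, and still so for the second after the job is handed in, with the robot touching nothing.
Of brass1, brass2, brass3 only 2 to 3 are there at a start; the rules pass over those that are not, and their reading is None.
Of blue1, blue2, blue3 only 2 to 3 are there at a start; the rules pass over those that are not, and their reading is None.
At some moment in a run one of brass1, brass2, brass3, blue1, blue2, blue3, cover may be knocked a few centimetres aside while the robot is not near it.
Once in a run the grip may slacken for a moment while it holds something.
It also fails if it takes over 210 s, if anything falls off the work surface, if the arm or the gripper's body presses on something with over 40 N, if the wrist force passes 120 N, or if a joint passes its speed limit or range.

### The arm

A 6-joint arm with a two-finger parallel gripper is mounted at the origin on the work surface. World frame = base frame: x ahead of the robot, y to its left, z up, the work surface at z = 0. Lengths are in m, angles in rad, forces in N, time in s.
With the tool pointing down it reaches from about 0.3 to 0.875 m from the base axis. Payload 6.4 kg.
Tool frame: the origin (TCP) lies midway between the tips of the shut fingers; the grasp point (between the pads) lies ctrl.grip_depth behind it (ctrl.grip_depth is the distance from the TCP to the grasp point, in m); x points along the fingers, y is the direction in which the jaws open and shut, and the axes are right-handed (so a half turn about x gives the same grasp; the last joint's range is limited). The gripper opens to 85 mm and grips with 20 to 120 N. Pads are 22 mm wide; open, the fingers measure 114 mm over their backs; the gripper's body (76 mm by 85 mm) begins 54 mm behind the grasp point. The pads swing forward as they close: fully open they stand 13 mm farther back than shut.
Start: joints at [-0.206, 0.181, 1.607, -0, 1.354, -0.206], TCP at [0.575, 0, 0.231] pointing down, gripper open.
Joint ranges: [-2.99, 2.99], [-0.89, 2.07], [0.3, 2.58], [-1.14, 4.28], [0, 2.63], [-3.12, 3.12]. Speed limits (rad/s): [2.57, 2.57, 3.01, 3.14, 3.14, 3.14].

### API

Orientations are given as a unit quaternion [w, x, y, z].
In Python, from bench import ctrl gives the robot as it stands.
- The arm moves only by the tool carry_out, never from a script. Its argument "motion" is one flat list of numbers, 7 for each row, row after row: the turn, a rotation vector about the tool's x, y, z in degrees, then the shift along the tool's x, y, z in m, then the gripper's target within -1 to 1 (shut at 1, half-way at 0, fully open at -1). A call has 1 to 10 rows; each row shifts and turns the pose as measured when the row begins, along the tool's axes as they then stand; what a row does not reach is not made up. A row lasts 1/10 s, in which the tool goes at most 50 mm and 8.59 degrees, less where a joint would pass 70% of its speed; a pose out of reach is approached as far as the arm can. A call with a gripper value outside its range is refused whole. The fingers move at their own pace and stop on an object; the grip force is fixed at half the most. Time passes only in rows, so rows that do not move let the fingers close. It gives the time, the measured TCP pose, the force and the opening at its end, in the units of the state.
- ctrl.get_obs(): the state, without advancing time (a new reading comes with each control period).
- ctrl.camera(name): name is "scene" or "side" or "wrist"; returns the picture (400x640x3 uint8, blue, green, red); there is no depth.
- ctrl.camera_params(name): a dict with "mtx" (3x3 intrinsics, pixels), "pose" (4x4, takes a point from camera to world coordinates); the wrist camera has in their place "hand_eye" (4x4, takes a point from camera to tool coordinates, whose origin is the TCP and whose axes are the tool frame's). Camera axes: x right, y down, z forward; pixel columns grow to the right and rows downward; lengths in m; the calibration is good to about 2 mm. A picture is of the moment at which its call begins: read the wrist's pose just before it. camera_params takes no time and is no camera call.
- ctrl.hand_in(): hands the job in, once; it reports no verdict.
Trained networks look in the newest picture that a camera, given by its name, has taken for a name from the list of things; names that differ only in an ending like _2 or _b are one class to them, and where a whole thing is asked for, a point or a joint stands for the part that bears it (a point fixed in the world has none). Each returns a list of dicts, best first, with "conf" (0 to 1); they miss things now and then, are a little off and sometimes report something else, mostly with a low value. They report only what shows in the picture. A call takes as long as a camera call. They do not tell look-alikes from the thing itself.
- ctrl.boxes_of(camera, thing): "point" ([x, y, z] in m, in the coordinates of the camera as it stood for that picture, good to about 4 mm: the middle of the surface that is visible of it).
- ctrl.trace(camera, thing): "pixels" (400x640 bool, what is visible of it).
- ctrl.landmark_of(camera, thing): "point" ([x, y, z] in m, in the coordinates of the camera as it stood for that picture, good to about 4 mm: a listed point, or the origin of a listed thing).
The state is a dict: "time_s": time; "q": joint angles; "dq": joint speeds; "joint_efforts": joint torques, N m; "eef_pos": TCP position; "eef_rot": TCP orientation; "wrist_force": force on the tool from outside, world axes, zero at the start; "torque": the same for the moment, N m; "opening": opening from 0.0 (shut) to 1.0 (fully open).
Only numpy, scipy, OpenCV 4.12 (cv2) and the standard library are available. Lean on these libraries where they do the work, as an engineer would, in place of code of your own. Each camera call takes 0.05 s, during which the arm holds its last target. There are 200 camera calls.

## Working session

There is one attempt and no reset: what is moved stays moved. The work goes in short steps, Python scripts to look and compute and a tool call to move; the robot and the scene stay as the last step left them, time stands still between calls to the robot, and variables do not carry over. Pictures are saved under pics/ and viewed, about 12 in all and at most 16, crops included, and the job is handed in when it is done.

Besides the shell and the picture viewer there is one more tool, called as name(argument=value, ...), one argument or row to a line, values as JSON. carry_out: Moves the arm, as the interface text tells. Its arguments: {"type":"object","properties":{"motion":{"type":"array"}},"required":["motion"]}

```bash
mkdir -p pics; ls
cat > h.py <<'E'
import numpy as np, cv2
from bench import ctrl
from scipy.spatial.transform import Rotation as R
def T_tool():
    o=ctrl.get_obs(); q=np.array(o['eef_rot']); T=np.eye(4)
    T[:3,:3]=R.from_quat(q[[1,2,3,0]]).as_matrix(); T[:3,3]=o['eef_pos']; return T
def campose(n):
    p=ctrl.camera_params(n)
    return np.array(p['pose']) if 'pose' in p else T_tool()@np.array(p['hand_eye'])
def find(n,t,kind='landmark_of',k=4):
    P=campose(n)
    return [(round(d['conf'],2),np.round((P@np.r_[d['point'],1])[:3],4)) for d in getattr(ctrl,kind)(n,t)[:k]]
def proj(n,p):
    P=np.linalg.inv(campose(n)); c=P@np.r_[p,1]; u=np.array(ctrl.camera_params(n)['mtx'])@c[:3]; return u[:2]/u[2]
def ray(n,uv,z):
    P=campose(n); d=P[:3,:3]@np.linalg.inv(np.array(ctrl.camera_params(n)['mtx']))@np.r_[uv,1]; o=P[:3,3]
    return o+d*(z-o[2])/d[2]
E
python3 - <<'E'
from h import *
for n in ['scene','side','wrist']:
    im=ctrl.camera(n); cv2.imwrite(f'pics/{n}0.png',im)
    print(n,np.round(campose(n),3).tolist())
    if n!='wrist':
        for t in ['tray_low','tray_top_mid','tray_top_yellow','cover_grip','brass1_mid','blue1_mid']:
            print(t,find(n,t,k=5))
o=ctrl.get_obs();print(o,ctrl.grip_depth)
E
```

```text
pics
scene [[-0.481, 0.635, -0.604, 1.171], [0.877, 0.358, -0.321, 0.278], [0.012, -0.684, -0.729, 0.757], [0.0, 0.0, 0.0, 1.0]]
tray_low [(0.83, array([ 6.025e-01, -4.920e-02,  4.000e-04]))]
tray_top_mid [(0.57, array([ 0.6033, -0.0482,  0.0527])), (0.34, array([ 0.6562, -0.2799,  0.0038]))]
tray_top_yellow [(0.66, array([ 0.6967, -0.0513,  0.065 ])), (0.31, array([0.4906, 0.2204, 0.0146]))]
cover_grip [(0.89, array([ 0.4903, -0.2205,  0.0213]))]
brass1_mid [(0.65, array([0.6872, 0.3518, 0.0009])), (0.57, array([0.5731, 0.2056, 0.0199])), (0.19, array([ 0.6886,  0.1969, -0.0017]))]
blue1_mid [(0.53, array([0.588 , 0.291 , 0.0191])), (0.47, array([0.5434, 0.3631, 0.0179]))]
side [[-0.968, -0.137, 0.212, 0.327], [-0.251, 0.589, -0.768, 0.929], [-0.02, -0.797, -0.604, 0.85], [0.0, 0.0, 0.0, 1.0]]
tray_low [(0.95, array([ 6.065e-01, -5.170e-02,  5.000e-04]))]
tray_top_mid [(0.74, array([ 0.6039, -0.0494,  0.0517]))]
tray_top_yellow [(0.92, array([ 0.6997, -0.0545,  0.0659]))]
cover_grip [(0.97, array([ 0.4932, -0.2266,  0.0227]))]
brass1_mid [(0.68, array([0.5716, 0.2035, 0.022 ]))]
blu
[... 217 characters left out ...]
57, 0.374], [0.0, 0.0, 0.0, 1.0]]
{'time_s': 0.75, 'q': array([-2.06285402e-01,  1.80789244e-01,  1.60700254e+00,  3.71839823e-05,
        1.35379687e+00, -2.06320119e-01]), 'dq': array([0.00062395, 0.0003121 , 0.00023467, 0.00019248, 0.00106527,
       0.00042727]), 'joint_efforts': array([-9.56230433e-04, -4.44765902e+01, -3.51650441e+01, -3.07479449e-04,
        7.41189651e-04,  8.16800366e-06]), 'eef_pos': array([5.75016952e-01, 3.41820333e-05, 2.31293280e-01]), 'eef_rot': array([ 0.50000084,  0.50000484,  0.50001252, -0.4999818 ]), 'wrist_force': array([ 0.18534264, -0.44185317,  0.6919259 ]), 'torque': array([-0.01536714,  0.03767342, -0.08198076]), 'opening': 1.000574136690279} 0.0187
```

View pics/scene0.png

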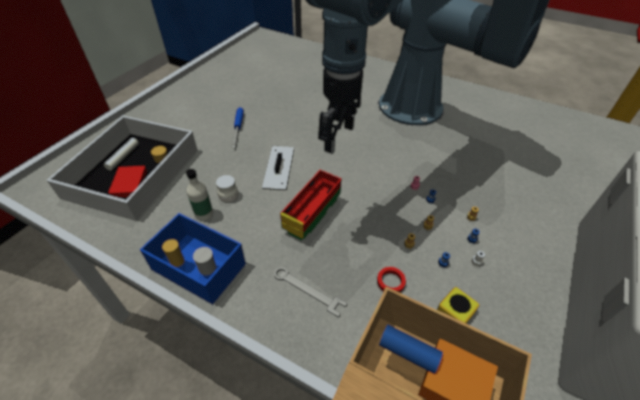

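View pics/side0.png

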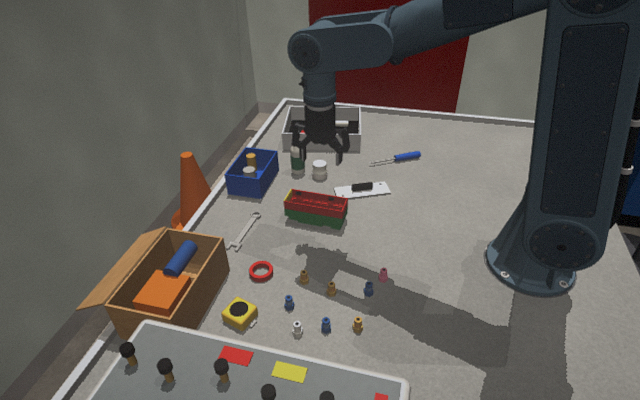

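Run:
```python
from h import *
T=T_tool();print(np.round(T,3))
for p in [(.573,.205,.02),(.588,.288,.019),(.5434,.36,.02),(.479,.332,.023),(.687,.352,.02),(.689,.197,.02)]:
    print(p,proj('scene',p).round(),proj('side',p).round())
```

```text
[[ 0.     1.     0.     0.575]
 [ 0.     0.    -1.     0.   ]
 [-1.     0.    -0.     0.231]
 [ 0.     0.     0.     1.   ]]
(0.573, 0.205, 0.02) [411. 240.] [303. 277.]
(0.588, 0.288, 0.019) [443. 259.] [288. 301.]
(0.5434, 0.36, 0.02) [479. 257.] [297. 328.]
(0.479, 0.332, 0.023) [474. 233.] [327. 323.]
(0.687, 0.352, 0.02) [459. 306.] [240. 314.]
(0.689, 0.197, 0.02) [389. 275.] [262. 267.]
```

Scene: red/green tray at (312,205), cover at (278,167), brass at (409,240), (429,222) and (474,213), blue at (432,196), (474,236) and (445,259), pink at (416,182), white at (479,257). Three brass and three blue adapters are present, confirmed in the side view.

Run:
```python
from h import *
S={'br1':((409,240),(304,277)),'br2':((429,222),(332,288)),'br3':((474,213),(358,324)),'bl1':((432,196),(368,288)),'bl2':((474,236),(326,325)),'bl3':((445,259),(289,301)),'pink':((416,182),(383,274)),'white':((479,257),(297,328))}
for k,(a,b) in S.items(): print(k,ray('scene',a,.02)[:2].round(3),ray('side',b,.02)[:2].round(3))
ctrl.camera('wrist')
for t in ['tray_low','tray_top_mid','tray_top_yellow','tray_top','cover','cover_grip']: print(t,find('wrist',t))
print(ctrl.get_obs()['time_s'])
```

```text
br1 [0.575 0.202] [0.571 0.205]
br2 [0.497 0.226] [0.493 0.224]
br3 [0.411 0.317] [0.41  0.315]
bl1 [0.406 0.205] [0.405 0.203]
bl2 [0.486 0.335] [0.481 0.335]
bl3 [0.586 0.293] [0.585 0.289]
pink [0.376 0.15 ] [0.375 0.147]
white [0.542 0.36 ] [0.544 0.359]
tray_low []
tray_top_mid [(0.56, array([ 0.6059, -0.0472,  0.051 ]))]
tray_top_yellow [(0.63, array([ 0.6973, -0.0552,  0.0674]))]
tray_top []
cover [(0.95, array([ 0.4921, -0.2247, -0.0021]))]
cover_grip [(0.72, array([ 0.495 , -0.2237,  0.0196]))]
1.1
```

View pics/wrist0.png

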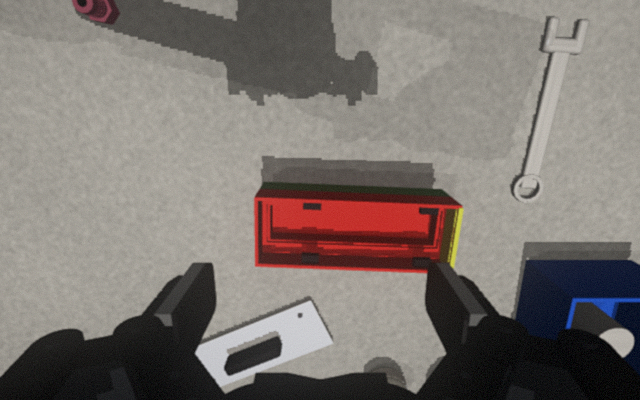

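Red rim corners lie at about (256,196), (256,267), (462,206) and (455,271). The spanner ends at (527,187) and the cover bar at (253,354).

Run:
```python
from h import *
for p in [(256,196),(256,267),(462,206),(455,271)]: print(ray('wrist',p,.078)[:2].round(4))
print('spanner',ray('wrist',(513,195),0)[:2].round(3),ray('wrist',(540,45),0)[:2].round(3))
print('cover',ray('wrist',(310,297),.008)[:2].round(4),ray('wrist',(334,341),.008)[:2].round(4), ray('wrist',(195,347),.008)[:2].round(4), ray('wrist',(225,362),.032)[:2],ray('wrist',(280,341),.032)[:2])
```

```text
[ 0.5201 -0.0126]
[ 0.5164 -0.08  ]
[ 0.6978 -0.0219]
[ 0.6985 -0.0844]
spanner [ 0.784 -0.035] [0.787 0.116]
cover [ 0.5631 -0.1548] [ 0.5914 -0.2154] [ 0.4226 -0.2237] [ 0.46506644 -0.22489354] [ 0.52941565 -0.19633227]
```

carry_out(
  motion=[8.5,0,0,0,0.0165,0.025,-1,8.5,0,0,0,0.02,0.0223,-1,8.5,0,0,0,0,0,-1,8.5,0,0,0,0,0,-1,8.5,0,0,0,0,0,-1,8.5,0,0,0,0,0,-1,8.5,0,0,0,0,0,-1,8.5,0,0,0,0,0,-1,8.5,0,0,0,0,0,-1,8.5,0,0,0,0,0,-1],
)

```text
time_s: 2.1
eef_pos: [0.6093, -0.0522, 0.2308]
eef_rot: [-0.024, -0.707, -0.025, 0.707]
wrist_force: [-0.1, -0.2, 0.2]
opening: 1.001
```

```bash
cat >> h.py <<'E'
def to(x,y,z,yaw):
    """remaining: rotation about tool x (deg), shifts in tool axes assuming the tool is turned as now; yaw = world heading of jaw axis"""
    T=T_tool(); d=T[:3,:3].T@(np.array([x,y,z])-T[:3,3])
    Rt=np.array([[0,np.cos(yaw:=np.radians(yaw)),0],[0,np.sin(yaw),0],[-1,0,0]],float); Rt[:,2]=np.cross(Rt[:,0],Rt[:,1])
    rv=np.degrees(R.from_matrix(T[:3,:3].T@Rt).as_rotvec())
    o=ctrl.get_obs()
    print('rot',rv.round(2),'shift now',d.round(4),'shift after turn',(Rt.T@(np.array([x,y,z])-T[:3,3])).round(4),'pos',T[:3,3].round(4),'F',np.round(o['wrist_force'],1),'open',round(float(o['opening']),3),'t',round(o['time_s'],2))
E
python3 -c "
from h import *
to(.608,-.050,.045,-92.5);print(ctrl.get_obs()['q'].round(2))
ctrl.camera('wrist')
for t in ['tray_low','tray_top_mid','tray_top_yellow']: print(t,find('wrist',t))
cv2.imwrite('pics/w1.png',ctrl.camera('wrist'))"
```

```text
rot [6.46 0.02 0.01] shift now [ 0.1858 -0.0022  0.0011] shift after turn [ 0.1858 -0.0021  0.0014] pos [ 0.6093 -0.0522  0.2308] F [-0.1 -0.2  0.2] open 1.001 t 2.1
[-0.28  0.26  1.51  0.    1.37  1.22]
tray_low []
tray_top_mid [(0.66, array([ 0.6094, -0.0493,  0.053 ]))]
tray_top_yellow [(0.75, array([ 0.6951, -0.0529,  0.0669]))]
```

carry_out(
  motion=[6.5,0,0,0.04,-0.0025,0.0025,-1,0,0,0,0.05,0,0,-1,0,0,0,0.05,0,0,-1,0,0,0,0.03,0,0,-1,0,0,0,0.015,0,0,-1,0,0,0,0,0,0,-1,0,0,0,0,0,0,1,0,0,0,0,0,0,1,0,0,0,0,0,0,1,0,0,0,0,0,0,1],
)

```text
time_s: 3.35
eef_pos: [0.6144, -0.0516, 0.0499]
eef_rot: [-0.006, 0.713, -0.009, -0.701]
wrist_force: [-0.2, 0.3, -2.5]
opening: 0.758
```

carry_out(
  motion=[0,0,0,0,0,0,1,0,0,0,-0.01,0,0,1,0,0,0,-0.02,0,0,1,0,0,0,-0.03,0,0,1,0,0,0,-0.04,0,0,1,0,0,0,0,0,0,1],
)

```text
time_s: 3.95
eef_pos: [0.6128, -0.0513, 0.1567]
eef_rot: [-0.005, 0.713, -0.009, -0.701]
wrist_force: [0.3, -0.3, -1.2]
opening: 0.76
```

```bash
python3 -c "
from h import *
to(.608,.065,.028,-90)
im=ctrl.camera('side');cv2.imwrite('pics/s1.png',im[100:300,180:480])
for t in ['tray_low','tray_top_mid','tray_top_yellow']: print(t,find('side',t))
"
```

```text
rot [-1.13 -0.99 -0.27] shift now [ 0.128  -0.1168  0.0093] shift after turn [ 0.1287 -0.1163  0.0048] pos [ 0.6128 -0.0513  0.1567] F [ 0.3 -0.3 -1.2] open 0.76 t 3.95
tray_low [(0.72, array([ 0.6043, -0.0508,  0.001 ]))]
tray_top_mid [(0.97, array([ 0.6081, -0.0495,  0.1637])), (0.51, array([0.4097, 0.317 , 0.019 ])), (0.16, array([0.4794, 0.3336, 0.0242]))]
tray_top_yellow [(0.57, array([ 0.701 , -0.0516,  0.1757]))]
```

View pics/s1.png

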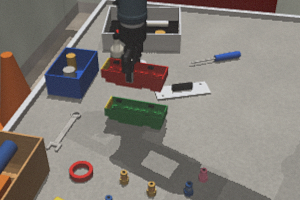

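The red tray is held and the green one stayed put. I'll set the red one aside at y ≈ +0.065.

carry_out(
  motion=[-1,-1,0,0,-0.04,0,1,0,0,0,0,-0.04,0,1,0,0,0,0.02,-0.037,0,1,0,0,0,0.04,0,0,1,0,0,0,0.04,0,0,1,0,0,0,0.02,0,0,1,0,0,0,0.009,0,0,1,0,0,0,0.003,0,0,1,0,0,0,0,0,0,1],
)

```text
time_s: 5.05
eef_pos: [0.6054, 0.071, 0.0144]
eef_rot: [0.001, -0.7, 0.002, 0.714]
wrist_force: [0.0, 0.4, -2.5]
opening: 0.76
```

```bash
python3 -c "
from h import *
to(.605,.071,.0,-90)
im=ctrl.camera('side');cv2.imwrite('pics/s2.png',cv2.resize(im[150:310,200:400],None,fx=3,fy=3))
for t in ['tray_low','tray_top_mid','tray_top_yellow']: print(t,find('side',t))
"
```

```text
rot [-0.2   1.2  -0.08] shift now [ 0.0144 -0.0001  0.0001] shift after turn [ 0.0144 -0.      0.0004] pos [0.6054 0.071  0.0144] F [ 0.   0.4 -2.5] open 0.76 t 5.05
tray_low [(0.73, array([ 0.6062, -0.0508, -0.0014]))]
tray_top_mid [(0.78, array([0.6005, 0.0705, 0.0253]))]
tray_top_yellow []
```

View pics/s2.png

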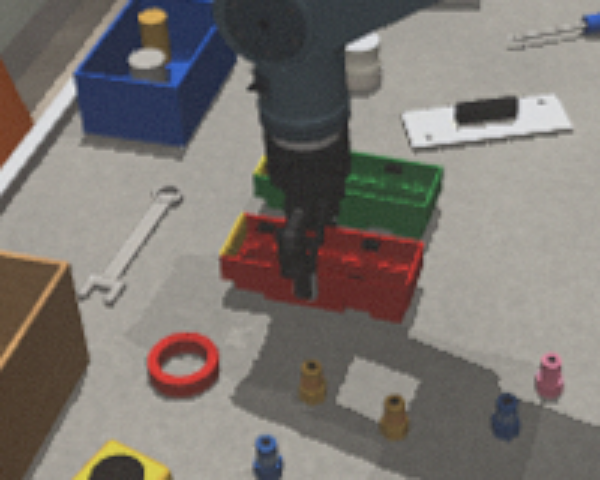

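carry_out(
  motion=[0,0,0,0,0,0,-1,0,0,0,0,0,0,-1,0,0,0,0,0,0,-1,0,0,0,-0.03,0,0,-1,0,0,0,-0.05,0,0,-1,-8.5,0,0,-0.05,0,0,-1,-8.5,0,0,-0.02,0,0,-1,-8.5,0,0,0,0,0,-1,-8.5,0,0,0,0,0,-1,-8.5,0,0,0,0,0,-1],
)

```text
time_s: 6.25
eef_pos: [0.6055, 0.0709, 0.1634]
eef_rot: [-0.255, -0.647, -0.263, 0.669]
wrist_force: [0.1, -0.3, 0.8]
opening: 1.003
```

carry_out(
  motion=[-8.5,0,0,0,0,0,-1,-8.5,0,0,0,0,0,-1,-8.5,0,0,0,0,0,-1,-8.5,0,0,0,0,0,-1,-8.5,0,0,0,0,0,-1,-5,0,0,0,0,0,-1,0,0,0,0,-0.008,-0.033,-1,0,0,0,0,-0.008,-0.04,-1,0,0,0,0,-0.008,-0.04,-1,0,0,0,0,-0.008,-0.02,-1],
)

```text
time_s: 7.25
eef_pos: [0.5686, 0.203, 0.1592]
eef_rot: [0.495, 0.486, 0.514, -0.505]
wrist_force: [-0.3, 0.2, -0.1]
opening: 1.002
```

```bash
cat >> h.py <<'E'
def look(th,n='wrist'):
    for t in th: print(t,n,find(n,t,k=6))
E
python3 -c "
from h import *
to(.573,.204,.013,0)
cv2.imwrite('pics/w2.png',ctrl.camera('wrist'))
look(['brass1_mid','blue1_mid'])
ctrl.camera('side');look(['tray_low','tray_top_mid','tray_top_yellow','brass1_mid'],'side')
"
```

```text
rot [1.   0.01 2.23] shift now [ 0.1459  0.01   -0.0009] shift after turn [ 0.1462  0.0044 -0.001 ] pos [0.5686 0.203  0.1592] F [-0.3  0.2 -0.1] open 1.002 t 7.25
brass1_mid wrist [(0.97, array([0.5742, 0.2051, 0.0194]))]
blue1_mid wrist [(0.85, array([0.5832, 0.288 , 0.0145]))]
tray_low side [(0.85, array([ 0.6037, -0.0499,  0.0024])), (0.28, array([0.696 , 0.2019, 0.0045]))]
tray_top_mid side [(0.72, array([0.5977, 0.0715, 0.0246]))]
tray_top_yellow side [(0.58, array([0.6927, 0.0708, 0.0388])), (0.23, array([0.6013, 0.0722, 0.025 ]))]
brass1_mid side [(0.52, array([0.5727, 0.2028, 0.0188]))]
```

View pics/w2.png

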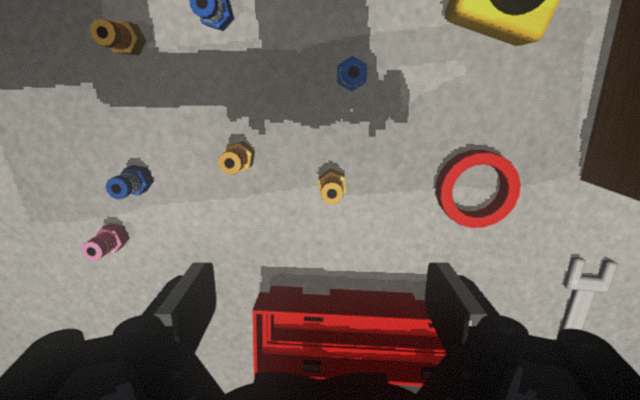

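Collar tops: brass at (333,193), (232,163) and (101,32), blue at (119,188) and (353,72), red tray at the bottom of the picture.

```bash
python3 -c "
from h import *
for n,p in dict(br1=(333,193),br2=(232,163),br3=(101,32),bl1=(119,188),bl3=(353,72)).items(): print(n,ray('wrist',p,.036)[:2].round(4))
"
```

```text
br1 [0.5754 0.1976]
br2 [0.4983 0.2195]
br3 [0.4121 0.3098]
bl1 [0.4076 0.1978]
bl3 [0.5874 0.2855]
```

carry_out(
  motion=[1,0,2.2,0.02,0.005,0.001,-0.2,0,0,0,0.05,0,0,-0.2,0,0,0,0.045,0,0,-0.2,0,0,0,0.02,0,0,-0.2,0,0,0,0.008,0,0,-0.2,0,0,0,0,0,0,-0.2,0,0,0,0,0,0,1,0,0,0,0,0,0,1,0,0,0,0,0,0,1,0,0,0,0,0,0,1],
)

```text
time_s: 8.65
eef_pos: [0.5845, 0.1919, 0.0198]
eef_rot: [0.501, 0.508, 0.492, -0.499]
wrist_force: [0.0, 0.1, 0.5]
opening: 0.173
```

```bash
python3 -c "
from h import *
to(.574,.203,.014,0)
im=ctrl.camera('wrist');cv2.imwrite('pics/w3.png',im[200:,150:500])
look(['brass1_mid'])
"
```

```text
rot [-0.79 -0.01 -0.96] shift now [ 0.0056 -0.0107 -0.011 ] shift after turn [ 0.0058 -0.0105 -0.0111] pos [0.5845 0.1919 0.0198] F [0.  0.1 0.5] open 0.173 t 8.65
brass1_mid wrist [(0.7, array([0.5863, 0.2004, 0.0218]))]
```

View pics/w3.png

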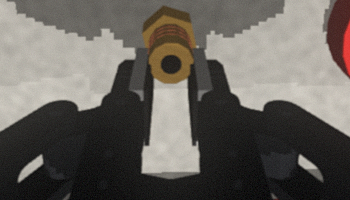

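carry_out(
  motion=[0,0,0,0,0,0,-0.1,0,0,0,0,0,0,-0.1,-0.8,0,-1,0,0,0,-0.1,0,0,0,0.003,0,-0.007,-0.1,0,0,0,0.002,0,-0.006,-0.1,0,0,0,0,0,0,-0.1,0,0,0,0,0,0,1,0,0,0,0,0,0,1,0,0,0,0,0,0,1,0,0,0,0,0,0,1],
)

```text
time_s: 9.75
eef_pos: [0.5846, 0.2068, 0.0147]
eef_rot: [0.5, 0.499, 0.501, -0.5]
wrist_force: [-1.0, -0.5, -0.6]
opening: 0.19
```

carry_out(
  motion=[0,0,0,-0.03,0,0,1,0,0,0,-0.04,0,0,1,0,0,0,-0.03,0.01,0.03,1,0,0,0,0,0.015,0.045,1,0,0,0,0,0.015,0.045,1,0,0,0,0,0.015,0.045,1,0,0,0,0,0.01,0.045,1,0,0,0,0,0.003,0.03,1,0,0,0,0,0,0.019,1,0,0,0,0,0,0,1],
)

```text
time_s: 10.75
eef_pos: [0.6543, -0.063, 0.1173]
eef_rot: [0.501, 0.498, 0.501, -0.5]
wrist_force: [0.5, 0.1, -1.1]
opening: 0.186
```

```bash
python3 -c "
from h import *
to(.653,-.052,.019,-2.5)
im=ctrl.camera('wrist');cv2.imwrite('pics/w4.png',im)
look(['brass1_mid','tray_low'])
ctrl.camera('side');look(['tray_low'],'side')
"
```

```text
rot [2.75 0.12 0.16] shift now [ 0.0983 -0.001  -0.0112] shift after turn [ 0.0983 -0.0018 -0.0109] pos [ 0.6543 -0.063   0.1173] F [ 0.5  0.1 -1.1] open 0.186 t 10.75
brass1_mid wrist [(0.97, array([ 0.6559, -0.0644,  0.1226])), (0.49, array([8.003e-01, 4.960e-02, 1.000e-04]))]
tray_low wrist [(0.92, array([ 0.6045, -0.0438, -0.0007]))]
tray_low side [(0.64, array([ 0.6054, -0.0503,  0.0033]))]
```

View pics/w4.png

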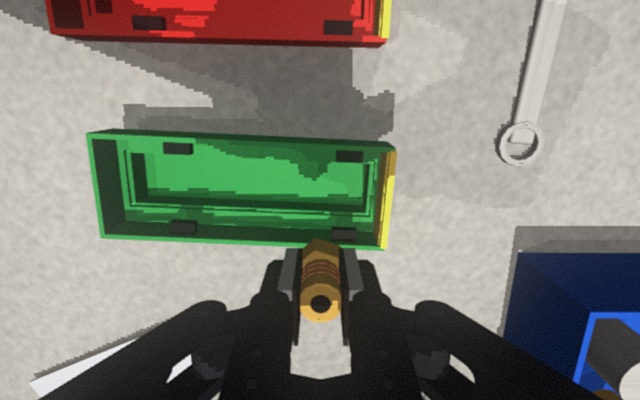

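Green rim corners are about (88,132), (103,239), (396,143) and (387,250); I'll compute its centre and yaw.

```bash
python3 -c "
from h import *
P=np.array([ray('wrist',p,.05)[:2] for p in [(88,132),(103,239),(396,143),(387,250)]]);print(P.round(4),P.mean(0).round(4))
a=P[2:].mean(0)-P[:2].mean(0);print(np.degrees(np.arctan2(a[1],a[0])))
c=P.mean(0);u=a/np.linalg.norm(a)
for s in (.05,0,-.05):print(c+u*s)
"
```

```text
[[ 0.5193 -0.0086]
 [ 0.5167 -0.0756]
 [ 0.6979 -0.0135]
 [ 0.6968 -0.0815]] [ 0.6077 -0.0448]
-1.7405570965521273
[ 0.65767252 -0.04632023]
[ 0.60769559 -0.04480154]
[ 0.55771866 -0.04328285]
```

carry_out(
  motion=[2.2,0,0,0,0,-0.016,1,0,0,0,0.025,0,0,1,0,0,0,0.025,0,0,1,0,0,0,0.012,0,0,1,0,0,0,0,0,0,1],
)

```text
time_s: 11.5
eef_pos: [0.6547, -0.0347, 0.0553]
eef_rot: [-0.495, -0.505, -0.494, 0.506]
wrist_force: [-0.5, 0.8, -1.4]
opening: 0.186
```

```bash
python3 -c "
from h import *
to(.655,-.047,.019,-2)
im=ctrl.camera('wrist');cv2.imwrite('pics/w5.png',im)
look(['brass1_mid','tray_low'])
P=np.array([ray('wrist',p,.05)[:2] for p in [(88,132),(103,239),(396,143),(387,250)]])
"
```

```text
rot [0.75 0.04 0.02] shift now [0.0363 0.0005 0.0123] shift after turn [0.0363 0.0007 0.0123] pos [ 0.6547 -0.0347  0.0553] F [-0.5  0.8 -1.4] open 0.186 t 11.5
brass1_mid wrist [(0.62, array([5.977e-01, 7.060e-02, 2.000e-04])), (0.61, array([ 0.6583, -0.0395,  0.0599]))]
tray_low wrist [(0.72, array([ 0.6045, -0.0503, -0.0009]))]
```

View pics/w5.png

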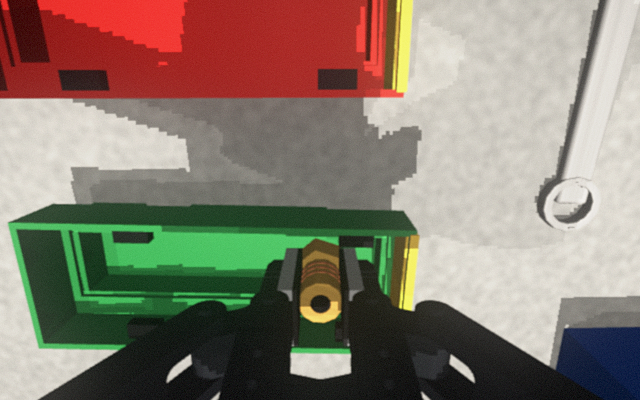

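carry_out(
  motion=[0.7,0,0,0,0,0.005,1,0,0,0,0,0,0.004,1,0,0,0,0,0,0.002,1,0,0,0,0,0,0,1],
)

```text
time_s: 12.05
eef_pos: [0.6589, -0.049, 0.0622]
eef_rot: [0.494, 0.511, 0.487, -0.507]
wrist_force: [-0.8, 0.5, -1.1]
opening: 0.184
```

```bash
python3 -c "
from h import *
to(.655,-.047,.019,-2);print(ctrl.get_obs()['dq'].round(3))
"
```

```text
rot [-0.09  0.19 -0.6 ] shift now [ 0.0432 -0.0045 -0.002 ] shift after turn [ 0.0432 -0.004  -0.0019] pos [ 0.6589 -0.049   0.0622] F [-0.8  0.5 -1.1] open 0.184 t 12.05
[-0.004 -0.007 -0.002  0.     0.002  0.002]
```

carry_out(
  motion=[0,0,-0.6,0.012,-0.002,-0.001,1,0,0,0,0.012,0,0,1,0,0,0,0.008,0,0,1,0,0,0,0.004,0,0,1,0,0,0,0,0,0,1],
)

```text
time_s: 12.55
eef_pos: [0.656, -0.048, 0.0219]
eef_rot: [-0.491, -0.508, -0.491, 0.511]
wrist_force: [-1.1, 0.4, 0.1]
opening: 0.187
```

carry_out(
  motion=[0,0,0,0.002,0,0,1,0,0,0,0,0,0,0.35,0,0,0,0,0,0,0.35,0,0,0,0,0,0,0.35,0,0,0,-0.02,0,0,0.35,0,0,0,-0.04,0,0,0.35,0,0,0,-0.04,0,0,0.35,0,0,0,-0.03,-0.03,-0.03,0.3,0,0,0,0,-0.03,-0.05,0.2,0,0,0,0,-0.02,-0.04,0.1],
)

```text
time_s: 13.55
eef_pos: [0.5868, 0.0672, 0.1556]
eef_rot: [0.49, 0.511, 0.486, -0.511]
wrist_force: [1.3, 1.2, -0.8]
opening: 0.448
```

```bash
python3 -c "
from h import *
to(.496,.2235,.014,0)
im=ctrl.camera('wrist');cv2.imwrite('pics/w6.png',im)
look(['brass1_mid','tray_low'])
ctrl.camera('side')
look(['brass1_mid','tray_low'],'side')
"
```

```text
rot [-2.62  0.21 -0.25] shift now [ 0.1406 -0.0985 -0.1525] shift after turn [ 0.1416 -0.0908 -0.1563] pos [0.5868 0.0672 0.1556] F [ 1.3  1.2 -0.8] open 0.448 t 13.55
brass1_mid wrist []
tray_low wrist [(0.87, array([ 0.6032, -0.0444, -0.001 ]))]
brass1_mid side [(0.42, array([ 0.6547, -0.0519,  0.022 ])), (0.3, array([0.4098, 0.3145, 0.0209]))]
tray_low side [(0.55, array([ 6.042e-01, -5.010e-02,  6.000e-04]))]
```

carry_out(
  motion=[0,0,0,0,-0.025,-0.04,0,0,0,0,0,-0.025,-0.04,0,0,0,0,0.02,-0.025,-0.04,0,0,0,0,0.03,-0.01,-0.02,0,-2.5,0,0,0.03,-0.004,-0.008,0,0,0,0,0.005,0,0,0,0,0,0,0,0,0,0],
)

```text
time_s: 14.55
eef_pos: [0.5128, 0.212, 0.0659]
eef_rot: [0.499, 0.505, 0.492, -0.504]
wrist_force: [0.7, -0.7, 0.2]
opening: 0.5
```

```bash
python3 -c "
from h import *
to(.496,.2235,.014,0)
ctrl.camera('wrist')
look(['brass1_mid'])
"
```

```text
rot [-0.97  0.34 -0.41] shift now [ 0.0517 -0.0174 -0.0115] shift after turn [ 0.0519 -0.0168 -0.0115] pos [0.5128 0.212  0.0659] F [ 0.7 -0.7  0.2] open 0.5 t 14.55
brass1_mid wrist []
```

carry_out(
  motion=[-0.9,0,0,0,-0.007,-0.005,0,0,0,0,0,-0.005,-0.003,0,0,0,0,0,-0.003,-0.002,0,0,0,0,0,0,0,0,0,0,0,0.015,0,0,0,0,0,0,0.015,0,0,0,0,0,0,0.012,0,0,0,0,0,0,0.006,0,0,0,0,0,0,0,0,0,0],
)

```text
time_s: 15.55
eef_pos: [0.5026, 0.2211, 0.0196]
eef_rot: [0.504, 0.504, 0.493, -0.498]
wrist_force: [0.6, -0.5, -0.3]
opening: 0.502
```

carry_out(
  motion=[0,0,0,0.004,-0.004,-0.002,0,0,0,0,0,0,0,0,0,0,0,0,0,0,1,0,0,0,0,0,0,1,0,0,0,0,0,0,1,0,0,0,0,0,0,1],
)

```text
time_s: 16.15
eef_pos: [0.4991, 0.2236, 0.0163]
eef_rot: [0.504, 0.505, 0.493, -0.497]
wrist_force: [-0.1, 0.2, 0.5]
opening: 0.183
```

carry_out(
  motion=[0,0,0,-0.04,0,0,1,0,0,0,-0.04,0,0.01,1,1,0,0,-0.015,0.02,0.04,1,0,0,0,0,0.02,0.045,1,0,0,0,0,0.02,0.045,1,0,0,0,0,0.02,0.045,1,0,0,0,0,0.014,0.04,1,0,0,0,0,0.008,0.025,1,0,0,0,0,0.002,0.012,1,0,0,0,0,0,0,1],
)

```text
time_s: 17.15
eef_pos: [0.6005, -0.0494, 0.1196]
eef_rot: [0.503, 0.509, 0.488, -0.501]
wrist_force: [0.0, -0.8, -1.5]
opening: 0.183
```

```bash
python3 -c "
from h import *
to(.605,-.049,.02,-2)
ctrl.camera('wrist')
look(['brass1_mid','tray_low'])
"
```

```text
rot [ 0.88  0.35 -1.36] shift now [ 0.0997  0.0022 -0.0011] shift after turn [ 0.0996  0.0045 -0.0005] pos [ 0.6005 -0.0494  0.1196] F [ 0.  -0.8 -1.5] open 0.183 t 17.15
brass1_mid wrist [(0.69, array([ 0.6553, -0.0525,  0.0193]))]
tray_low wrist [(0.95, array([ 0.6023, -0.0498, -0.0016]))]
```

carry_out(
  motion=[0.8,0.3,-1.3,0.015,0.003,0,1,0,0,0,0.025,0,0,1,0,0,0,0.025,0,0,1,0,0,0,0.012,0,0,1,0,0,0,0,0,0,1],
)

```text
time_s: 17.8
eef_pos: [0.6025, -0.0373, 0.0416]
eef_rot: [0.495, 0.506, 0.495, -0.505]
wrist_force: [-0.3, -0.7, -0.3]
opening: 0.184
```

carry_out(
  motion=[0,0,0,-0.003,0.001,0.004,1,0,0,0,0,0,0.004,1,0,0,0,0,0,0.003,1,0,0,0,0,0,0,1,0,0,0,0,0,0,1],
)

```text
time_s: 18.3
eef_pos: [0.6057, -0.0487, 0.0493]
eef_rot: [0.497, 0.506, 0.494, -0.503]
wrist_force: [0.4, -0.5, -1.1]
opening: 0.183
```

Down 0.028.

carry_out(
  motion=[0,0,0,0.01,0,0,1,0,0,0,0.01,0,0,1,0,0,0,0.006,0,0,1,0,0,0,0.002,0,0,1,0,0,0,0,0,0,1],
)

```text
time_s: 18.8
eef_pos: [0.6058, -0.0489, 0.0187]
eef_rot: [0.497, 0.506, 0.494, -0.503]
wrist_force: [-0.8, -0.3, 4.3]
opening: 0.188
```

carry_out(
  motion=[0,0,0,0,0,0,0.4,0,0,0,0,0,0,0.4,0,0,0,0,0,0,0.4,0,0,0,-0.02,0,0,0.4,0,0,0,-0.04,0,0,0.4,0,0,0,-0.04,0,0,0.4,0,0,0,-0.02,-0.02,-0.04,0.3,0,0,0,0,-0.025,-0.043,0.2,0,0,0,0,-0.025,-0.043,0.1,0,0,0,0,-0.025,-0.043,0],
)

```text
time_s: 19.8
eef_pos: [0.5163, 0.1211, 0.1459]
eef_rot: [0.496, 0.511, 0.489, -0.504]
wrist_force: [-0.1, 1.4, 1.1]
opening: 0.501
```

carry_out(
  motion=[0,0,0,0,-0.025,-0.043,0,0,0,0,0,-0.025,-0.043,0,0,0,0,0,-0.025,-0.043,0,0,0,0,0,-0.015,-0.04,0,0,0,0,0,-0.005,-0.012,0,0,0,0,0,0,0,0,0,0,0,0,0,0,0],
)

```text
time_s: 20.5
eef_pos: [0.4212, 0.3131, 0.1481]
eef_rot: [0.499, 0.512, 0.49, -0.499]
wrist_force: [0.0, 0.5, -0.4]
opening: 0.5
```

```bash
python3 -c "
from h import *
to(.411,.314,.014,0)
ctrl.camera('wrist')
look(['brass1_mid','blue1_mid'])
ctrl.camera('side')
look(['brass1_mid','tray_low'],'side')
"
```

```text
rot [-1.25 -0.17 -1.24] shift now [ 0.1338 -0.0131 -0.0002] shift after turn [ 0.1341 -0.0102 -0.0009] pos [0.4212 0.3131 0.1481] F [ 0.   0.5 -0.4] open 0.5 t 20.5
brass1_mid wrist []
blue1_mid wrist [(0.68, array([0.5845, 0.2868, 0.0188])), (0.68, array([0.541 , 0.3569, 0.0203]))]
brass1_mid side [(0.45, array([ 0.6539, -0.0505,  0.0236])), (0.45, array([ 0.6074, -0.0457,  0.0206]))]
tray_low side [(0.86, array([ 0.6072, -0.0525,  0.0016]))]
```

```bash
python3 -c "
from h import *
im=ctrl.camera('scene');cv2.imwrite('pics/sc2.png',cv2.resize(im[150:290,330:530],None,fx=3,fy=3))
look(['brass1_mid','blue1_mid','cover_grip'],'scene')
"
```

```text
brass1_mid scene [(0.64, array([ 0.6535, -0.0538,  0.0244])), (0.25, array([ 0.602 , -0.054 ,  0.0204]))]
blue1_mid scene [(0.72, array([0.5839, 0.288 , 0.0215])), (0.71, array([0.6921, 0.1984, 0.0023])), (0.68, array([ 6.066e-01, -4.780e-02, -6.000e-04])), (0.43, array([0.5443, 0.3604, 0.0162]))]
cover_grip scene [(0.56, array([ 0.4904, -0.2227,  0.0165])), (0.23, array([ 6.877e-01,  3.524e-01, -6.000e-04]))]
```

View pics/sc2.png

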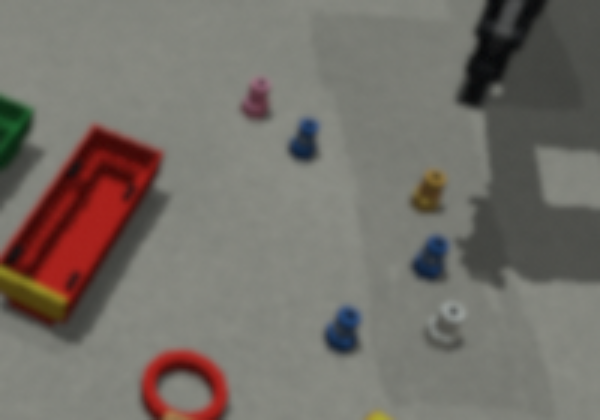

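Brass3 is still at full-image (473,214), and the other adapters are where they were.

carry_out(
  motion=[-1.2,0,-1.2,0.02,-0.005,0,0,0,0,0,0.03,-0.003,0,0,0,0,0,0.025,0,0,0,0,0,0,0.01,0,0,0,0,0,0,0,0,0,0,0,0,0,0,0,0,0],
)

```text
time_s: 21.6
eef_pos: [0.4163, 0.3133, 0.0624]
eef_rot: [0.499, 0.503, 0.499, -0.499]
wrist_force: [0.4, 0.9, 1.2]
opening: 0.501
```

carry_out(
  motion=[0,0,0,0.015,-0.002,0,0,0,0,0,0.015,-0.002,0,0,0,0,0,0.012,0,0,0,0,0,0,0.005,0,0,0,0,0,0,0,0,0,0,0,0,0,0,0,0,1,0,0,0,0,0,0,1,0,0,0,0,0,0,1,0,0,0,0,0,0,1],
)

```text
time_s: 22.5
eef_pos: [0.4192, 0.3166, 0.022]
eef_rot: [0.501, 0.508, 0.498, -0.494]
wrist_force: [0.7, -0.1, -0.9]
opening: 0.178
```

carry_out(
  motion=[0,0,0,-0.03,0,0,1,0,0,0,-0.04,0,0,1,0,0,0,-0.02,0.016,0.043,1,0,0,0,0,0.016,0.043,1,0,0,0,0,0.016,0.043,1,0,0,0,0,0.016,0.043,1,0,0,0,0,0.016,0.043,1,0,0,0,0,0.016,0.043,1,0,0,0,0,0.016,0.043,1,0,0,0,0,0.01,0.03,1],
)

```text
time_s: 23.5
eef_pos: [0.5443, -0.0236, 0.1179]
eef_rot: [0.506, 0.507, 0.498, -0.489]
wrist_force: [0.0, -0.1, -0.1]
opening: 0.181
```

```bash
python3 -c "
from h import *
to(.555,-.048,.026,-2)
"
```

```text
rot [ 2.45 -0.57 -1.4 ] shift now [0.0919 0.0082 0.0254] shift after turn [0.0919 0.0115 0.024 ] pos [ 0.5443 -0.0236  0.1179] F [ 0.  -0.1 -0.1] open 0.181 t 23.5
```

carry_out(
  motion=[2.4,-0.5,-1.4,0,0.008,0.012,1,0,0,0,0,0.003,0.006,1,0,0,0,0,0,0,1,0,0,0,0,0,0,1],
)

```text
time_s: 23.9
eef_pos: [0.5562, -0.0469, 0.1182]
eef_rot: [0.49, 0.51, 0.49, -0.509]
wrist_force: [-0.1, 0.4, -0.7]
opening: 0.182
```

```bash
python3 -c "
from h import *
to(.555,-.048,.026,-2)
ctrl.camera('wrist')
look(['brass1_mid','tray_low'])
"
```

```text
rot [-0.27 -0.03 -0.06] shift now [ 0.0922 -0.0013  0.0012] shift after turn [ 0.0922 -0.0012  0.0012] pos [ 0.5562 -0.0469  0.1182] F [-0.1  0.4 -0.7] open 0.182 t 23.9
brass1_mid wrist [(0.68, array([ 0.6565, -0.0551,  0.0224]))]
tray_low wrist [(0.97, array([ 6.058e-01, -5.130e-02,  5.000e-04]))]
```

carry_out(
  motion=[0,0,0,0.02,-0.001,0.001,1,0,0,0,0.025,0,0,1,0,0,0,0.018,0,0,1,0,0,0,0.006,0,0,1,0,0,0,0,0,0,1],
)

```text
time_s: 24.55
eef_pos: [0.5552, -0.0431, 0.0491]
eef_rot: [0.493, 0.509, 0.491, -0.507]
wrist_force: [0.4, -0.1, -1.7]
opening: 0.177
```

carry_out(
  motion=[0,0,0,0.002,0,0.003,1,0,0,0,0.008,0,0.002,1,0,0,0,0.008,0,0,1,0,0,0,0.003,0,0,1,0,0,0,0,0,0,1],
)

```text
time_s: 25.05
eef_pos: [0.5572, -0.0486, 0.0294]
eef_rot: [0.495, 0.51, 0.49, -0.506]
wrist_force: [-0.7, -0.5, -0.6]
opening: 0.181
```

carry_out(
  motion=[0,0,0,0.003,0,0,1,0,0,0,0.001,0,0,1,0,0,0,0,0,0,0.4,0,0,0,0,0,0,0.4,0,0,0,0,0,0,0.4,0,0,0,-0.02,0,0,0.4,0,0,0,-0.04,0,0,0.4,0,0,0,-0.04,0,0,0,0,0,0,-0.04,0,-0.04,-0.5,0,0,0,-0.02,0.02,-0.04,-1],
)

```text
time_s: 26.05
eef_pos: [0.5753, 0.0239, 0.1825]
eef_rot: [0.491, 0.51, 0.49, -0.509]
wrist_force: [1.0, -0.4, 0.4]
opening: 0.8
```

carry_out(
  motion=[0,0,0,0,0.02,-0.02,-1,0,0,0,0,0.01,-0.01,-1,0,0,0,0,0,0,-1,0,0,0,0,0,0,-1],
)

```text
time_s: 26.45
eef_pos: [0.6115, 0.0583, 0.19]
eef_rot: [0.495, 0.511, 0.488, -0.505]
wrist_force: [0.2, 0.3, -0.1]
opening: 0.996
```

```bash
python3 -c "
from h import *
to(.600,.071,.013,-90);print(ctrl.get_obs()['q'].round(2))
im=ctrl.camera('wrist');cv2.imwrite('pics/w7.png',im)
look(['brass1_mid','tray_low','tray_top_mid','tray_top_yellow'])
ctrl.camera('side')
look(['brass1_mid','tray_low','tray_top_mid','tray_top_yellow'],'side')
"
```

```text
rot [88.15 -0.62 -0.62] shift now [ 0.1768 -0.0144 -0.0123] shift after turn [ 0.177  -0.0127  0.0115] pos [0.6115 0.0583 0.19  ] F [ 0.2  0.3 -0.1] open 0.996 t 26.45
[-0.1   0.29  1.55  0.    1.28 -0.07]
brass1_mid wrist [(0.61, array([ 0.6586, -0.0522,  0.0217]))]
tray_low wrist [(0.67, array([ 0.6055, -0.0532, -0.0012]))]
tray_top_mid wrist [(0.78, array([0.5999, 0.0692, 0.0239]))]
tray_top_yellow wrist [(0.96, array([0.6887, 0.0674, 0.0354]))]
brass1_mid side [(0.61, array([ 0.6524, -0.0534,  0.0221]))]
tray_low side [(0.29, array([ 0.6894,  0.3518, -0.0028]))]
tray_top_mid side [(0.68, array([0.5978, 0.0739, 0.0251]))]
tray_top_yellow side [(0.69, array([0.692 , 0.0694, 0.036 ])), (0.42, array([ 0.5555, -0.0518,  0.0237]))]
```

View pics/w7.png

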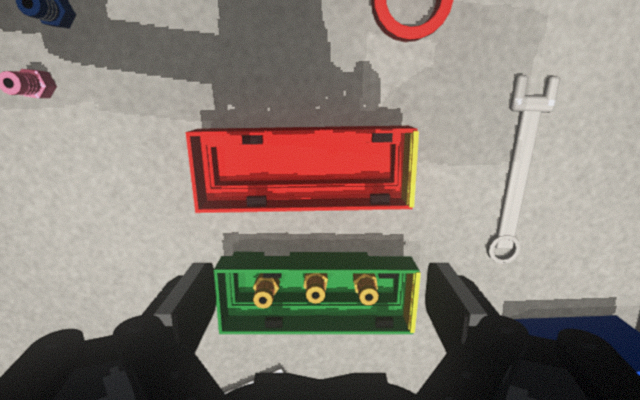

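All three brass stand in the green tray (pixels (263,298), (316,294), (368,297)). Next I'll grip the red tray.

```bash
python3 -c "
from h import *
for C in [[(217,271),(217,334),(419,271),(416,333)],[(188,130),(197,211),(418,129),(415,210)]]:
  P=np.array([ray('wrist',p,.05)[:2] for p in C]);a=P[2:].mean(0)-P[:2].mean(0);print(P.mean(0).round(4),np.linalg.norm(a),np.degrees(np.arctan2(a[1],a[0])))
"
```

```text
[ 0.6078 -0.0512] 0.18051384239146695 -2.3856014407102846
[0.6022 0.0702] 0.17954557055972065 -1.952189646495421
```

carry_out(
  motion=[8.5,0,0,0,0,0,-1,8.5,0,0,0,0,0,-1,8.5,0,0,0,0,0,-1,8.5,0,0,0,0,0,-1,8.5,0,0,0,0,0,-1,8.5,0,0,0,0,0,-1,8.5,0,0,0,0,0,-1,8.5,0,0,0,0,0,-1,8.5,0,0,0,0,0,-1,8.5,0,0,0,0,0,-1],
)

```text
time_s: 27.95
eef_pos: [0.6113, 0.0569, 0.1898]
eef_rot: [0.012, 0.712, 0.011, -0.702]
wrist_force: [-0.5, -0.6, 0.0]
opening: 1.001
```

```bash
python3 -c "
from h import *
to(.600,.071,.013,-90)
ctrl.camera('wrist')
look(['tray_low','tray_top_mid','tray_top_yellow'])
"
```

```text
rot [ 1.87 -0.78 -0.01] shift now [ 0.1767 -0.0145  0.0133] shift after turn [ 0.1768 -0.0141  0.0113] pos [0.6113 0.0569 0.1898] F [-0.5 -0.6  0. ] open 1.001 t 27.95
tray_low wrist []
tray_top_mid wrist [(0.94, array([0.596 , 0.0688, 0.0229]))]
tray_top_yellow wrist [(0.56, array([0.6896, 0.0706, 0.0374])), (0.32, array([ 0.4978, -0.2251,  0.0195])), (0.2, array([0.5964, 0.0728, 0.0254]))]
```

carry_out(
  motion=[2.8,-0.7,0,0,-0.008,0.006,-1,0,0,0,0.02,-0.004,0.003,-1,0,0,0,0.035,0,0,-1,0,0,0,0.035,0,0,-1,0,0,0,0.01,0,0,-1,0,0,0,0,0,0,-1],
)

```text
time_s: 28.75
eef_pos: [0.6042, 0.0688, 0.0897]
eef_rot: [0.005, 0.709, 0.004, -0.705]
wrist_force: [1.0, 0.9, -0.4]
opening: 1.001
```

```bash
python3 -c "
from h import *
to(.600,.0705,.017,-91)
"
```

```text
rot [ 1.72 -0.38 -0.04] shift now [ 0.0727 -0.0018  0.0047] shift after turn [ 0.0727 -0.0016  0.0043] pos [0.6042 0.0688 0.0897] F [ 1.   0.9 -0.4] open 1.001 t 28.75
```

carry_out(
  motion=[1.7,-0.3,0,0,-0.002,0.003,-1,0,0,0,0.025,0,0.001,-1,0,0,0,0.025,0,0,-1,0,0,0,0.015,0,0,-1,0,0,0,0.004,0,0,-1,0,0,0,0,0,0,-1,0,0,0,0,0,0,1,0,0,0,0,0,0,1,0,0,0,0,0,0,1,0,0,0,0,0,0,1],
)

```text
time_s: 29.75
eef_pos: [0.6106, 0.0699, 0.033]
eef_rot: [-0.003, 0.714, -0.005, -0.7]
wrist_force: [0.7, -0.0, -1.6]
opening: 0.751
```

carry_out(
  motion=[0,0,0,0,0,0,1,0,0,0,-0.02,0,0,1,0,0,0,-0.04,0,0,1,0,0,0,-0.05,0,0,1,0,0,0,-0.05,0,0,1,0,0,0,-0.03,0,0,1,-8.5,0,0,0,0,0,1,-8.5,0,0,0,0,0,1,-8.5,0,0,0,0,0,1,-8.5,0,0,0,0,0,1],
)

```text
time_s: 30.75
eef_pos: [0.6041, 0.0706, 0.2292]
eef_rot: [0.209, 0.681, 0.205, -0.671]
wrist_force: [0.1, -0.9, -2.3]
opening: 0.751
```

carry_out(
  motion=[-8.5,0,0,0,0,0,1,-8.5,0,0,0,0,0,1,-8.5,0,0,0,0,0,1,-8.5,0,0,0,0,0,1,-8.5,0,0,0,0,0,1,-8.5,0,0,0,0,0,1,-8.5,0,0,0,0,0,1,-8.5,0,0,0,0,0,1,-8.5,0,0,0,0,0,1,-8.5,0,0,0,0,0,1],
)

```text
time_s: 31.75
eef_pos: [0.6005, 0.0711, 0.2254]
eef_rot: [0.615, 0.355, 0.61, -0.353]
wrist_force: [-0.4, -0.5, -2.4]
opening: 0.756
```

```bash
python3 -c "
from h import *
to(.6065,-.0515,.13,87.5);print(ctrl.get_obs()['q'].round(2))
ctrl.camera('side')
look(['tray_low','tray_top_mid','tray_top_yellow'],'side')
"
```

```text
rot [-57.54   0.39  -0.18] shift now [ 0.0956 -0.0565  0.1089] shift after turn [ 0.0954 -0.1222  0.0114] pos [0.6005 0.0711 0.2254] F [-0.4 -0.5 -2.4] open 0.756 t 31.75
[-0.08  0.25  1.54 -0.    1.35 -0.6 ]
tray_low side [(0.56, array([ 0.6049, -0.0534,  0.0015])), (0.22, array([ 0.4153, -0.4387,  0.002 ])), (0.2, array([0.5649, 0.1411, 0.2301]))]
tray_top_mid side [(0.87, array([0.6028, 0.0644, 0.2166])), (0.5, array([0.6029, 0.0631, 0.1962]))]
tray_top_yellow side [(0.55, array([0.5639, 0.1429, 0.2324]))]
```

carry_out(
  motion=[-8.5,0,0,0,0,0,1,-8.5,0,0,0,0,0,1,-8.5,0,0,0,0,0,1,-8.5,0,0,0,0,0,1,-8.5,0,0,0,0,0,1,-8.5,0,0,0,0,0,1,-6,0,0,0,0,0,1,0,0,0,0,0,0,1],
)

```text
time_s: 32.75
eef_pos: [0.5999, 0.0711, 0.2249]
eef_rot: [0.709, 0.02, 0.705, -0.02]
wrist_force: [-0.3, -0.3, -2.8]
opening: 0.754
```

carry_out(
  motion=[0,0,0,0,-0.02,0,1,0,0,0,0,-0.03,0,1,0,0,0,0,-0.03,0,1,0,0,0,0,-0.022,0.002,1,0,0,0,0,-0.01,0.001,1,0,0,0,0,0,0,1,0,0,0,0,0,0,1],
)

```text
time_s: 33.45
eef_pos: [0.5951, -0.0428, 0.2247]
eef_rot: [0.708, 0.031, 0.704, -0.031]
wrist_force: [0.3, 0.0, -2.5]
opening: 0.748
```

```bash
python3 -c "
from h import *
to(.597,-.0515,.13,87.5)
im=ctrl.camera('wrist');cv2.imwrite('pics/w8.png',im)
look(['tray_low','tray_top_mid','tray_top_yellow'])
ctrl.camera('side')
look(['tray_low','tray_top_mid','tray_top_yellow'],'side')
"
```

```text
rot [-2.52  0.32 -0.04] shift now [ 0.0947 -0.0086  0.0022] shift after turn [ 0.0947 -0.0086  0.0023] pos [ 0.5951 -0.0428  0.2247] F [ 0.3  0.  -2.5] open 0.748 t 33.45
tray_low wrist []
tray_top_mid wrist [(0.86, array([ 0.6057, -0.0434,  0.2173])), (0.23, array([ 0.6555, -0.2804,  0.0027])), (0.16, array([ 0.4948, -0.2252, -0.0019]))]
tray_top_yellow wrist [(0.88, array([ 0.5135, -0.0362,  0.2288]))]
tray_low side [(0.97, array([ 6.043e-01, -5.110e-02,  4.000e-04]))]
tray_top_mid side [(0.55, array([ 0.6034, -0.0427,  0.217 ]))]
tray_top_yellow side [(0.78, array([ 0.5176, -0.033 ,  0.2307])), (0.64, array([0.4802, 0.3308, 0.0221]))]
```

View pics/w8.png

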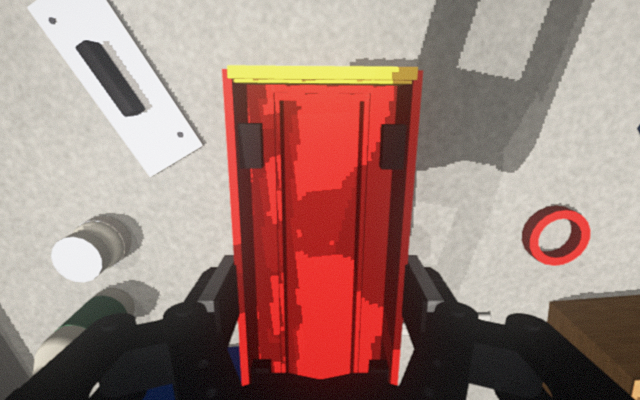

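Held turned, with the yellow end towards -x. I'll align over the green tray.

carry_out(
  motion=[-2.5,0.3,0,0,-0.004,0.001,1,0,0,0,0.02,-0.002,0,1,0,0,0,0.04,0,0,1,0,0,0,0.035,0,0,1,0,0,0,0.01,0,0,1,0,0,0,0,0,0,1,0,0,0,0,0,0,1],
)

```text
time_s: 34.55
eef_pos: [0.5988, -0.0481, 0.1207]
eef_rot: [0.709, 0.013, 0.705, -0.014]
wrist_force: [0.5, -0.5, -2.5]
opening: 0.752
```

```bash
python3 -c "
from h import *
to(.5965,-.0513,.080,87.7)
ctrl.camera('wrist')
look(['tray_low','tray_top_mid','tray_top_yellow'])
ctrl.camera('side')
look(['tray_low','tray_top_mid','tray_top_yellow'],'side')
"
```

```text
rot [0.14 0.4  0.07] shift now [ 0.0407 -0.0033 -0.0024] shift after turn [ 0.0407 -0.0033 -0.0022] pos [ 0.5988 -0.0481  0.1207] F [ 0.5 -0.5 -2.5] open 0.752 t 34.55
tray_low wrist []
tray_top_mid wrist [(0.78, array([ 0.6062, -0.048 ,  0.1144]))]
tray_top_yellow wrist [(0.96, array([ 0.5178, -0.0456,  0.1273])), (0.56, array([ 0.743 , -0.2967,  0.0053]))]
tray_low side [(0.87, array([ 0.606 , -0.0508,  0.0018])), (0.21, array([ 0.5565, -0.0519,  0.0227]))]
tray_top_mid side [(0.84, array([ 0.61  , -0.0481,  0.1149]))]
tray_top_yellow side [(0.58, array([ 0.5229, -0.0427,  0.1271]))]
```

carry_out(
  motion=[0,0.3,0,0,-0.002,-0.001,1,0,0,0,0.006,-0.001,-0.001,1,0,0,0,0.008,0,0,1,0,0,0,0.006,0,0,1,0,0,0,0,0,0,1,0,0,0,0,0,0,1],
)

```text
time_s: 35.55
eef_pos: [0.5961, -0.0515, 0.0985]
eef_rot: [0.707, 0.013, 0.707, -0.014]
wrist_force: [0.1, 0.2, -1.7]
opening: 0.754
```

```bash
python3 -c "
from h import *
to(.5965,-.0513,.080,87.7)
im=ctrl.camera('side');cv2.imwrite('pics/s3.png',cv2.resize(im[140:260,230:410],None,fx=4,fy=4))
look(['tray_low','tray_top_mid','tray_top_yellow'],'side')
"
```

```text
rot [0.12 0.07 0.07] shift now [0.0185 0.0002 0.0003] shift after turn [0.0185 0.0002 0.0003] pos [ 0.5961 -0.0515  0.0985] F [ 0.1  0.2 -1.7] open 0.754 t 35.55
tray_low side [(0.89, array([ 6.046e-01, -5.080e-02, -1.000e-04])), (0.28, array([0.4042, 0.2021, 0.0205]))]
tray_top_mid side [(0.63, array([0.4829, 0.3318, 0.0238])), (0.61, array([ 0.4117, -0.4365,  0.0009])), (0.59, array([ 0.6029, -0.0537,  0.0915]))]
tray_top_yellow side [(0.84, array([ 0.5179, -0.0474,  0.1054]))]
```

View pics/s3.png

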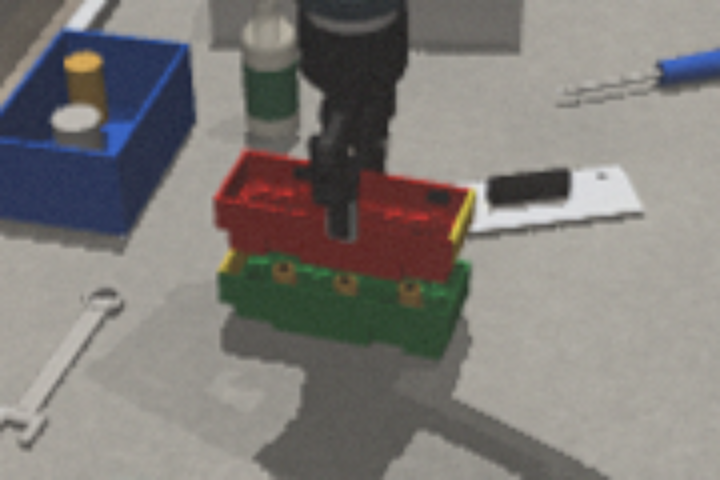

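The red tray is directly above the green one with a small gap, well aligned. Lowering slowly.

carry_out(
  motion=[0,0,0,0.006,0,0,1,0,0,0,0.005,0,0,1,0,0,0,0.003,0,0,1,0,0,0,0.002,0,0,1,0,0,0,0,0,0,1],
)

```text
time_s: 36.25
eef_pos: [0.5969, -0.0516, 0.0821]
eef_rot: [0.708, 0.013, 0.706, -0.014]
wrist_force: [-0.4, -0.0, -3.0]
opening: 0.758
```

carry_out(
  motion=[0,0,0,0.002,0,0,1,0,0,0,0.002,0,0,1,0,0,0,0.002,0,0,1,0,0,0,0,0,0,1],
)

```text
time_s: 36.65
eef_pos: [0.5976, -0.0516, 0.0766]
eef_rot: [0.709, 0.013, 0.705, -0.014]
wrist_force: [-1.8, 0.2, -0.3]
opening: 0.754
```

carry_out(
  motion=[0,0,0,0,0,0,-1,0,0,0,0,0,0,-1,0,0,0,0,0,0,-1,0,0,0,-0.03,0,0,-1,0,0,0,-0.04,0,0,-1,0,0,0,-0.05,0,0,-1,8.5,0,0,0,0,0,-1,8.5,0,0,0,0,0,-1,8.5,0,0,0,0,0,-1,8.5,0,0,0,0,0,-1],
)

```text
time_s: 37.65
eef_pos: [0.5984, -0.0522, 0.2039]
eef_rot: [0.675, 0.223, 0.667, -0.223]
wrist_force: [-1.0, 0.2, 0.6]
opening: 1.001
```

carry_out(
  motion=[8.5,0,0,0,0,0,0,8.5,0,0,0,0,0,0,8.5,0,0,0,0,0,0,8.5,0,0,0,0,0,0,8.5,0,0,0,0,0,0,8.5,0,0,0,0,0,0,3,0,0,0,0,0,0,0,0,0,0,0,0,0],
)

```text
time_s: 38.45
eef_pos: [0.5993, -0.0527, 0.2057]
eef_rot: [0.497, 0.509, 0.488, -0.505]
wrist_force: [-0.2, -0.0, -0.8]
opening: 0.502
```

```bash
python3 -c "
from h import *
to(.405,.203,.014,0);print(ctrl.get_obs()['q'].round(2))
im=ctrl.camera('side');cv2.imwrite('pics/s4.png',cv2.resize(im[140:360,230:410],None,fx=3,fy=3)[:600])
look(['tray_low','tray_top_mid','tray_top_yellow','blue1_mid'],'side')
ctrl.camera('scene')
look(['tray_top_mid','tray_top_yellow','blue1_mid'],'scene')
"
```

```text
rot [-1.68  0.29 -0.77] shift now [ 0.1878 -0.2043 -0.2508] shift after turn [ 0.1917 -0.1943 -0.2557] pos [ 0.5993 -0.0527  0.2057] F [-0.2 -0.  -0.8] open 0.502 t 38.45
[-0.28  0.25  1.57 -0.    1.3  -0.25]
tray_low side [(0.59, array([ 6.059e-01, -5.090e-02,  5.000e-04])), (0.52, array([ 0.5228, -0.0466,  0.0806]))]
tray_top_mid side [(0.64, array([ 0.6081, -0.0514,  0.0687]))]
tray_top_yellow side [(0.77, array([ 0.5181, -0.0465,  0.0807]))]
blue1_mid side [(0.56, array([0.802 , 0.0532, 0.0029])), (0.49, array([0.5816, 0.2862, 0.0175])), (0.43, array([0.5409, 0.3604, 0.0204]))]
tray_top_mid scene [(0.94, array([ 0.6033, -0.0537,  0.073 ])), (0.54, array([ 4.963e-01, -2.242e-01,  4.000e-04]))]
tray_top_yellow scene [(0.75, array([ 0.5184, -0.0501,  0.0816]))]
blue1_mid scene [(0.67, array([0.5843, 0.2912, 0.0181])), (0.66, array([0.544 , 0.3589, 0.0196]))]
```

View pics/s4.png

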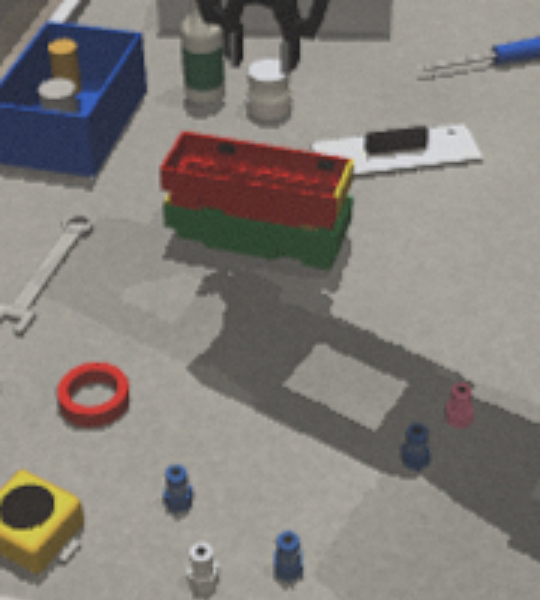

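carry_out(
  motion=[0,0,0,0,0,-0.03,0,0,0,0,0,0,-0.045,0,-1.6,0,-0.7,0,-0.008,-0.045,0,0,0,0,0,0,-0.045,0,0,0,0,0.02,0,-0.045,0,0,0,0,0.03,0,-0.045,0,0,0,0,0.03,0,-0.035,0,0,0,0,0.03,-0.005,-0.025,0,0,0,0,0.01,-0.004,-0.015,0,0,0,0,0,0,0,0],
)

```text
time_s: 39.9
eef_pos: [0.589, 0.2835, 0.0845]
eef_rot: [0.503, 0.501, 0.496, -0.5]
wrist_force: [0.5, -0.7, 0.0]
opening: 0.5
```

```bash
python3 -c "
from h import *
to(.584,.2885,.014,0)
"
```

```text
rot [-0.07  0.35 -0.49] shift now [ 0.0704 -0.0056 -0.0054] shift after turn [ 0.0705 -0.005  -0.005 ] pos [0.589  0.2835 0.0845] F [ 0.5 -0.7  0. ] open 0.5 t 39.9
```

carry_out(
  motion=[0,0,0,0.01,-0.003,-0.003,0,0,0,0,0.02,-0.001,-0.001,0,0,0,0,0.02,0,0,0,0,0,0,0.012,0,0,0,0,0,0,0.005,0,0,0,0,0,0,0.002,0,0,0,0,0,0,0,0,0,0],
)

```text
time_s: 40.6
eef_pos: [0.5933, 0.282, 0.0212]
eef_rot: [0.505, 0.506, 0.492, -0.498]
wrist_force: [-0.6, 0.8, 0.3]
opening: 0.498
```

carry_out(
  motion=[-0.9,0,0,0,-0.005,-0.004,0,0,0,0,0.003,-0.002,-0.002,0,0,0,0,0,0,0,0,0,0,0,0,0,0,1,0,0,0,0,0,0,1,0,0,0,0,0,0,1,0,0,0,0,0,0,1],
)

```text
time_s: 41.3
eef_pos: [0.5874, 0.2893, 0.0207]
eef_rot: [0.51, 0.503, 0.495, -0.492]
wrist_force: [-0.4, 0.6, -0.7]
opening: 0.184
```

carry_out(
  motion=[0,0,0,-0.03,0,0,1,0,0,0,-0.05,0,0.01,1,0,0,0,-0.05,0.01,0.04,1,0,0,0,0,0.01,0.045,1,0,0,0,0,0.01,0.045,1,0,0,0,0,0.01,0.045,1,0,0,0,0,0.01,0.045,1,0,0,0,0,0.01,0.045,1,0,0,0,0,0.006,0.03,1,0,0,0,0,0,0.01,1],
)

```text
time_s: 42.3
eef_pos: [0.6545, -0.0266, 0.1493]
eef_rot: [0.512, 0.501, 0.495, -0.491]
wrist_force: [-0.6, 0.4, -1.1]
opening: 0.176
```

```bash
python3 -c "
from h import *
to(.656,-.054,.073,-2.3)
"
```

```text
rot [ 3.2   0.34 -1.56] shift now [ 0.0765 -0.001   0.0269] shift after turn [0.0763 0.0026 0.0273] pos [ 0.6545 -0.0266  0.1493] F [-0.6  0.4 -1.1] open 0.176 t 42.3
```

carry_out(
  motion=[3.2,0.3,-1.5,0,0,0.012,1,0,0,0,0,0,0.008,1,0,0,0,0,0,0,1,0,0,0,0,0,0,1],
)

```text
time_s: 42.7
eef_pos: [0.6534, -0.0474, 0.1484]
eef_rot: [0.489, 0.51, 0.49, -0.51]
wrist_force: [0.1, 0.5, -1.7]
opening: 0.178
```

```bash
python3 -c "
from h import *
to(.656,-.054,.073,-2.3)
ctrl.camera('wrist')
look(['blue1_mid','tray_top_mid','tray_top_yellow'])
"
```

```text
rot [-0.08 -0.04  0.04] shift now [0.0754 0.003  0.0066] shift after turn [0.0754 0.0029 0.0065] pos [ 0.6534 -0.0474  0.1484] F [ 0.1  0.5 -1.7] open 0.178 t 42.7
blue1_mid wrist [(0.55, array([ 0.6519, -0.0493,  0.1445]))]
tray_top_mid wrist [(0.21, array([ 0.6521, -0.05  ,  0.1435]))]
tray_top_yellow wrist [(0.7, array([ 0.5175, -0.0474,  0.0845])), (0.5, array([ 0.4926, -0.2253,  0.0178]))]
```

carry_out(
  motion=[0,0,0,0,0.002,0.004,1,0,0,0,0.012,0,0.001,1,0,0,0,0.018,0,0,1,0,0,0,0.01,0,0,1,0,0,0,0.003,0,0,1,0,0,0,0,0,0,1],
)

```text
time_s: 43.5
eef_pos: [0.6553, -0.0512, 0.1024]
eef_rot: [0.49, 0.51, 0.491, -0.51]
wrist_force: [0.3, 0.7, -1.0]
opening: 0.18
```

carry_out(
  motion=[0,0,0,0.008,0,0.002,1,0,0,0,0.01,0,0,1,0,0,0,0.007,0,0,1,0,0,0,0.003,0,0,1,0,0,0,0,0,0,1],
)

```text
time_s: 44.0
eef_pos: [0.6558, -0.0536, 0.0728]
eef_rot: [0.49, 0.51, 0.49, -0.509]
wrist_force: [-0.3, -0.2, -0.9]
opening: 0.182
```

carry_out(
  motion=[0,0,0,0.003,0,0,1,0,0,0,0,0,0,0.4,0,0,0,0,0,0,0.4,0,0,0,0,0,0,0.4,0,0,0,-0.02,0,0,0.4,0,0,0,-0.04,0,0,0.4,0,0,0,-0.03,0,-0.01,0.4,0,0,0,0,-0.02,-0.04,0.3,2.3,0,0,0,-0.02,-0.043,0.2,0,0,0,0,-0.02,-0.043,0],
)

```text
time_s: 45.0
eef_pos: [0.606, 0.0825, 0.1664]
eef_rot: [0.479, 0.524, 0.474, -0.52]
wrist_force: [0.2, 0.2, 0.1]
opening: 0.504
```

```bash
python3 -c "
from h import *
ctrl.camera('side')
look(['blue1_mid','tray_top_mid','tray_top_yellow'],'side')
ctrl.camera('scene')
look(['blue1_mid','tray_top_mid','cover_grip'],'scene')
to(.483,.335,.07,0)
"
```

```text
blue1_mid side [(0.43, array([0.543 , 0.3567, 0.0213])), (0.36, array([ 0.6519, -0.0543,  0.0661])), (0.3, array([0.8001, 0.0483, 0.0036]))]
tray_top_mid side [(0.8, array([ 0.6094, -0.052 ,  0.0689]))]
tray_top_yellow side [(0.7, array([ 0.5202, -0.0461,  0.0842])), (0.4, array([ 0.6914,  0.352 , -0.0027]))]
blue1_mid scene [(0.53, array([ 0.6547, -0.0501,  0.0655]))]
tray_top_mid scene [(0.55, array([ 0.6038, -0.0517,  0.0718]))]
cover_grip scene [(0.74, array([ 0.4946, -0.2217,  0.0184]))]
rot [-5.11  0.07 -0.36] shift now [ 0.0938 -0.1461 -0.2425] shift after turn [ 0.0949 -0.1233 -0.2544] pos [0.6063 0.0806 0.1649] F [ 0.7  0.2 -0.5] open 0.501 t 45.4
```

carry_out(
  motion=[-5,0,0,0,-0.01,-0.02,0,0,0,0,0,-0.023,-0.045,0,0,0,0,0,-0.023,-0.045,0,0,0,0,0.02,-0.022,-0.045,0,0,0,0,0.03,-0.022,-0.045,0,0,0,0,0.025,-0.014,-0.03,0,0,0,0,0.01,-0.007,-0.012,0,0,0,0,0,0,0,0,0,0,0,0,0,0,0],
)

```text
time_s: 46.3
eef_pos: [0.4989, 0.312, 0.0813]
eef_rot: [0.499, 0.507, 0.492, -0.502]
wrist_force: [0.5, 0.1, 1.2]
opening: 0.497
```

```bash
python3 -c "
from h import *
to(.483,.335,.014,0)
ctrl.camera('scene')
look(['blue1_mid'],'scene')
ctrl.camera('side')
look(['blue1_mid'],'side')
"
```

```text
rot [-1.03  0.18 -0.7 ] shift now [ 0.067  -0.0171 -0.0229] shift after turn [ 0.0673 -0.0159 -0.023 ] pos [0.4989 0.312  0.0813] F [0.5 0.1 1.2] open 0.497 t 46.3
blue1_mid scene [(0.6, array([0.5444, 0.3601, 0.0189])), (0.44, array([ 0.5207, -0.0482,  0.0846])), (0.43, array([ 0.657 , -0.0523,  0.0669]))]
blue1_mid side [(0.44, array([0.5424, 0.3571, 0.02  ]))]
```

carry_out(
  motion=[-1,0,-0.7,0,-0.008,-0.012,0,0,0,0,0.01,-0.005,-0.007,0,0,0,0,0.02,0,-0.001,0,0,0,0,0.01,0,0,0,0,0,0,0,0,0,0,0,0,0,0,0,0,0],
)

```text
time_s: 47.1
eef_pos: [0.488, 0.3336, 0.0422]
eef_rot: [0.5, 0.502, 0.498, -0.5]
wrist_force: [0.4, -0.5, 0.1]
opening: 0.499
```

carry_out(
  motion=[0,0,0,0.01,-0.003,0,0,0,0,0,0.01,-0.001,0,0,0,0,0,0.004,0,0,0,0,0,0,0,0,0,0,0,0,0,0,0,0,1,0,0,0,0,0,0,1,0,0,0,0,0,0,1,0,0,0,0,0,0,1],
)

```text
time_s: 47.9
eef_pos: [0.4849, 0.334, 0.0179]
eef_rot: [0.501, 0.503, 0.498, -0.499]
wrist_force: [0.4, -0.4, -1.1]
opening: 0.183
```

carry_out(
  motion=[0,0,0,-0.03,0,0,1,0,0,0,-0.05,0,0.01,1,0,0,0,-0.05,0.013,0.04,1,0,0,0,0,0.015,0.046,1,0,0,0,0,0.015,0.046,1,0,0,0,0,0.015,0.046,1,0,0,0,0,0.015,0.046,1,0,0,0,0,0.015,0.046,1,0,0,0,0,0.014,0.04,1,0,0,0,0,0.008,0.025,1],
)

```text
time_s: 48.9
eef_pos: [0.5953, -0.0117, 0.1463]
eef_rot: [0.505, 0.502, 0.498, -0.495]
wrist_force: [0.5, 0.0, -0.3]
opening: 0.181
```

```bash
python3 -c "
from h import *
to(.606,-.052,.071,-2.3)
"
```

```text
rot [ 2.6   0.05 -0.8 ] shift now [0.0755 0.0095 0.0403] shift after turn [0.0753 0.0123 0.0399] pos [ 0.5953 -0.0117  0.1463] F [ 0.5  0.  -0.3] open 0.181 t 48.9
```

carry_out(
  motion=[2.6,0,-0.8,0,0.006,0.018,1,0,0,0,0,0.004,0.012,1,0,0,0,0,0,0.004,1,0,0,0,0,0,0,1,0,0,0,0,0,0,1],
)

```text
time_s: 49.4
eef_pos: [0.6051, -0.0507, 0.1463]
eef_rot: [-0.489, -0.511, -0.489, 0.511]
wrist_force: [0.3, -0.2, -0.2]
opening: 0.185
```

carry_out(
  motion=[0,0,0,0.015,0.001,0.001,1,0,0,0,0.02,0,0,1,0,0,0,0.012,0,0,1,0,0,0,0.004,0,0,1,0,0,0,0,0,0,1],
)

```text
time_s: 49.9
eef_pos: [0.6048, -0.0471, 0.091]
eef_rot: [-0.49, -0.509, -0.491, 0.509]
wrist_force: [-0.4, -0.7, -0.3]
opening: 0.184
```

carry_out(
  motion=[0,0,0,-0.002,0.001,0.004,1,0,0,0,0.005,0,0,1,0,0,0,0.008,0,0,1,0,0,0,0.005,0,0,1,0,0,0,0,0,0,1],
)

```text
time_s: 50.4
eef_pos: [0.607, -0.0517, 0.0755]
eef_rot: [0.491, 0.51, 0.49, -0.509]
wrist_force: [-0.6, 0.3, -0.6]
opening: 0.18
```

carry_out(
  motion=[0,0,0,0.005,0,0,1,0,0,0,0.003,0,0,1,0,0,0,0,0,0,1,0,0,0,0,0,0,0.4,0,0,0,0,0,0,0.4,0,0,0,0,0,0,0.4,0,0,0,-0.02,0,0,0.4,0,0,0,-0.04,0,0,0.4,0,0,0,-0.03,0,-0.01,0.4,0,0,0,0,-0.03,-0.038,0.3],
)

```text
time_s: 51.4
eef_pos: [0.5811, -0.0057, 0.1604]
eef_rot: [0.491, 0.511, 0.488, -0.51]
wrist_force: [0.6, 0.8, 0.2]
opening: 0.352
```

carry_out(
  motion=[-2.3,0,0,0,-0.03,-0.038,0,0,0,0,0,-0.035,-0.035,0,0,0,0,0,-0.035,-0.035,0,0,0,0,0,-0.035,-0.035,0,0,0,0,0.01,-0.02,-0.03,0,0,0,0,0.02,-0.008,-0.01,0,0,0,0,0.02,0,0,0,0,0,0,0.005,0,0,0,0,0,0,0,0,0,0],
)

```text
time_s: 52.3
eef_pos: [0.4151, 0.188, 0.1085]
eef_rot: [0.505, 0.504, 0.496, -0.494]
wrist_force: [0.5, -0.0, -0.9]
opening: 0.501
```

```bash
python3 -c "
from h import *
to(.405,.203,.014,0)
ctrl.camera('scene')
look(['blue1_mid'],'scene')
ctrl.camera('side')
look(['blue1_mid'],'side')
"
```

```text
rot [ 0.19 -0.04 -1.05] shift now [ 0.0943 -0.0118 -0.0149] shift after turn [ 0.0945 -0.0101 -0.015 ] pos [0.4151 0.188  0.1085] F [ 0.5 -0.  -0.9] open 0.501 t 52.3
blue1_mid scene [(0.71, array([ 0.6048, -0.0519,  0.0625])), (0.6, array([ 0.655 , -0.053 ,  0.0691])), (0.55, array([0.5463, 0.3608, 0.0181])), (0.27, array([0.6857, 0.3523, 0.0024]))]
blue1_mid side [(0.56, array([0.5443, 0.3593, 0.0214])), (0.45, array([ 0.6521, -0.0541,  0.0655]))]
```

```bash
python3 -c "
from h import *
for n in ['scene','side','wrist']:
  im=ctrl.camera(n); h=cv2.cvtColor(im,cv2.COLOR_BGR2HSV); m=cv2.inRange(h,(100,90,30),(125,255,255))
  k,l,s,c=cv2.connectedComponentsWithStats(m)
  for i in range(1,k):
    if 15<s[i,4]<4000: print(n,s[i].tolist(),c[i].round(),ray(n,c[i],.02)[:2].round(3))
"
```

```text
scene [234, 107, 9, 22, 137] [238. 117.] [ 0.373 -0.457]
scene [306, 191, 8, 13, 68] [310. 197.] [ 0.569 -0.075]
scene [427, 190, 9, 13, 65] [431. 196.] [0.407 0.203]
scene [297, 203, 7, 13, 69] [300. 209.] [ 0.616 -0.077]
scene [380, 325, 62, 47, 1333] [411. 348.] [0.822 0.294]
side [586, 26, 54, 107, 1711] [612.  81.] [-0.535 -1.366]
side [225, 147, 54, 51, 1645] [252. 173.] [ 0.885 -0.218]
side [313, 196, 6, 4, 17] [315. 198.] [ 0.63  -0.132]
side [165, 240, 32, 36, 475] [181. 256.] [0.922 0.211]
side [366, 282, 6, 5, 23] [369. 284.] [0.406 0.189]
wrist [281, 167, 36, 39, 700] [298. 186.] [0.404 0.201]
```

Blue1 is still at (0.405, 0.203).

carry_out(
  motion=[0,0,-1,0,-0.005,-0.008,0,0,0,0,0.015,-0.003,-0.005,0,0,0,0,0.025,0,0,0,0,0,0,0.018,0,0,0,0,0,0,0.006,0,0,0,0,0,0,0,0,0,0,0,0,0,0,0,0,0],
)

```text
time_s: 53.35
eef_pos: [0.4099, 0.2036, 0.0462]
eef_rot: [0.5, 0.502, 0.5, -0.498]
wrist_force: [-0.7, -0.5, 0.1]
opening: 0.502
```

carry_out(
  motion=[0,0,0,0.012,-0.003,0,0,0,0,0,0.012,-0.001,0,0,0,0,0,0.004,0,0,0,0,0,0,0,0,0,0,0,0,0,0,0,0,1,0,0,0,0,0,0,1,0,0,0,0,0,0,1,0,0,0,0,0,0,1],
)

```text
time_s: 54.15
eef_pos: [0.4076, 0.2042, 0.0182]
eef_rot: [0.501, 0.503, 0.499, -0.497]
wrist_force: [-0.6, -0.3, -0.0]
opening: 0.184
```

carry_out(
  motion=[0,0,0,-0.03,0,0,1,0,0,0,-0.05,0,0,1,0,0,0,-0.05,0.01,0.02,1,0,0,0,0,0.023,0.04,1,0,0,0,0,0.023,0.04,1,0,0,0,0,0.023,0.04,1,0,0,0,0,0.023,0.04,1,0,0,0,0,0.022,0.03,1,0,0,0,0,0.014,0.02,1,0,0,0,0,0,0,1],
)

```text
time_s: 55.15
eef_pos: [0.5501, -0.0347, 0.1535]
eef_rot: [0.505, 0.503, 0.497, -0.495]
wrist_force: [-0.1, 0.2, -1.3]
opening: 0.18
```

```bash
python3 -c "
from h import *
to(.556,-.050,.068,-2.3)
"
```

```text
rot [ 2.52 -0.02 -0.83] shift now [0.0856 0.0046 0.0153] shift after turn [0.0855 0.0065 0.0151] pos [ 0.5501 -0.0347  0.1535] F [-0.1  0.2 -1.3] open 0.18 t 55.15
```

carry_out(
  motion=[2.5,0,-0.8,0,0.003,0.008,1,0,0,0,0,0.002,0.004,1,0,0,0,0,0,0.002,1,0,0,0,0,0,0,1,0,0,0,0.015,0,0,1,0,0,0,0.025,0,0,1,0,0,0,0.012,0,0,1,0,0,0,0,0,0,1],
)

```text
time_s: 55.95
eef_pos: [0.5519, -0.0449, 0.0974]
eef_rot: [0.49, 0.509, 0.492, -0.509]
wrist_force: [-0.8, -0.5, 0.1]
opening: 0.18
```

carry_out(
  motion=[0,0,0,0,0.002,0.003,1,0,0,0,0.006,0.001,0.001,1,0,0,0,0.009,0,0,1,0,0,0,0.005,0,0,1,0,0,0,0,0,0,1],
)

```text
time_s: 56.45
eef_pos: [0.556, -0.0493, 0.0771]
eef_rot: [0.491, 0.509, 0.492, -0.508]
wrist_force: [-0.6, -0.1, -1.1]
opening: 0.181
```

carry_out(
  motion=[0,0,0,0.006,0,0,1,0,0,0,0.003,0,0,1,0,0,0,0,0,0,1,0,0,0,0,0,0,0.4,0,0,0,0,0,0,0.4,0,0,0,0,0,0,0.4,0,0,0,-0.02,0,0,0.4,0,0,0,-0.04,0,0,0.4,0,0,0,-0.04,0,0.03,0.2,0,0,0,0,-0.015,0.04,0],
)

```text
time_s: 57.45
eef_pos: [0.5392, -0.1169, 0.1707]
eef_rot: [0.492, 0.508, 0.494, -0.506]
wrist_force: [0.4, -0.7, 0.5]
opening: 0.498
```

carry_out(
  motion=[0,0,0,0,-0.015,0.04,0,8.5,0,0,0,-0.012,0.025,0,8.5,0,0,0,0,0,0,8.5,0,0,0,0,0,0,8.5,0,0,0,0,0,0,8.5,0,0,0,0,0,0,8.5,0,0,0,0,0,0,8.5,0,0,0,0,0,0,3.5,0,0,0,0,0,0,0,0,0,0,0,0,0],
)

```text
time_s: 58.45
eef_pos: [0.5095, -0.1906, 0.1768]
eef_rot: [0.151, 0.694, 0.146, -0.689]
wrist_force: [0.2, -0.7, -0.1]
opening: 0.501
```

```bash
python3 -c "
from h import *
to(.4925,-.2245,.012,-65.5)
im=ctrl.camera('wrist');cv2.imwrite('pics/w9.png',im)
look(['cover_grip','cover'])
look([],'x')
ctrl.camera('side');look(['cover_grip','blue1_mid'],'side')
ctrl.camera('scene');look(['cover_grip','blue1_mid','tray_top_mid'],'scene')
"
```

```text
rot [-0.24 -0.35 -0.49] shift now [0.1649 0.0225 0.0305] shift after turn [0.1648 0.0238 0.0296] pos [ 0.5095 -0.1906  0.1768] F [ 0.2 -0.7 -0.1] open 0.501 t 58.45
cover_grip wrist [(0.75, array([ 0.4944, -0.2259,  0.0171]))]
cover wrist [(0.98, array([ 4.941e-01, -2.282e-01,  2.000e-04]))]
cover_grip side [(0.83, array([ 0.493 , -0.2243,  0.0208]))]
blue1_mid side [(0.73, array([ 0.5018, -0.2292,  0.0014])), (0.61, array([0.5446, 0.3592, 0.0219])), (0.43, array([ 0.6528, -0.0528,  0.0629]))]
cover_grip scene [(0.79, array([ 0.4956, -0.2261,  0.0194])), (0.5, array([ 0.4106, -0.4347,  0.0035]))]
blue1_mid scene [(0.57, array([0.5452, 0.3626, 0.0194])), (0.4, array([ 0.6531, -0.0554,  0.0705]))]
tray_top_mid scene [(0.77, array([ 0.6072, -0.0507,  0.0712]))]
```

View pics/w9.png

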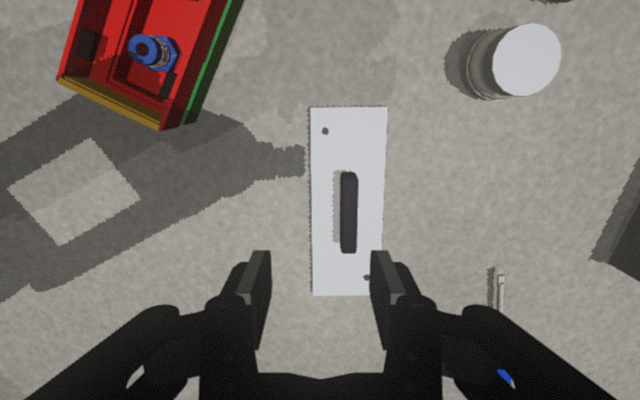

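The cover's plate edges run vertical in the wrist view, so it is aligned. The bar top is centred at (349,212), with blue1 standing in the red tray at (148,50). I've used 15 views.

```bash
python3 -c "
from h import *
P=np.array([ray('wrist',p,.008)[:2] for p in [(311,107),(387,107),(313,296),(382,295)]]);a=P[:2].mean(0)-P[2:].mean(0);print(P.mean(0).round(4),np.linalg.norm(a),np.degrees(np.arctan2(a[1],a[0])))
print(ray('wrist',(349,212),.032).round(4))
to(.4938,-.2255,.012,-65.5)
"
```

```text
[ 0.4957 -0.2269] 0.17950152357904897 25.031657788806005
[ 0.4994 -0.2237  0.032 ]
rot [-0.19 -0.33 -0.46] shift now [0.1646 0.0241 0.0296] shift after turn [0.1645 0.0253 0.0287] pos [ 0.5094 -0.1905  0.1765] F [0.  0.4 0.5] open 0.5 t 58.95
```

carry_out(
  motion=[0,0,-0.4,0,0.012,0.015,0,0,0,0,0.02,0.008,0.009,0,0,0,0,0.04,0.002,0.002,0,0,0,0,0.03,0,0,0,0,0,0,0.012,0,0,0,0,0,0,0,0,0,0,0,0,0,0,0,0,0],
)

```text
time_s: 59.65
eef_pos: [0.4974, -0.2237, 0.0744]
eef_rot: [0.151, 0.695, 0.148, -0.688]
wrist_force: [-0.7, -0.6, 1.2]
opening: 0.498
```

```bash
python3 -c "
from h import *
to(.4945,-.226,.012,-65.2)
"
```

```text
rot [-0.36 -0.5  -0.34] shift now [0.0624 0.0005 0.0042] shift after turn [0.0624 0.0009 0.0036] pos [ 0.4974 -0.2237  0.0744] F [-0.7 -0.6  1.2] open 0.498 t 59.65
```

carry_out(
  motion=[0,0,0,0.012,0.001,0.003,0,0,0,0,0.02,0,0,0,0,0,0,0.014,0,0,0,0,0,0,0.006,0,0,0,0,0,0,0,0,0,0,0,0,0,0,0,0,0],
)

```text
time_s: 60.25
eef_pos: [0.4995, -0.2288, 0.025]
eef_rot: [0.154, 0.697, 0.146, -0.685]
wrist_force: [-0.1, -0.2, -0.8]
opening: 0.498
```

carry_out(
  motion=[0,0,0,0,-0.003,0.002,0,0,0,0,0.006,-0.001,0.001,0,0,0,0,0.003,0,0,0,0,0,0,0,0,0,0,0,0,0,0,0,0,1,0,0,0,0,0,0,1,0,0,0,0,0,0,1,0,0,0,0,0,0,1],
)

```text
time_s: 61.05
eef_pos: [0.4961, -0.227, 0.0174]
eef_rot: [0.155, 0.697, 0.145, -0.684]
wrist_force: [-0.2, 0.8, -1.3]
opening: 0.145
```

carry_out(
  motion=[0,0,0,-0.02,0,0,1,0,0,0,-0.04,0,0,1,0,0,0,-0.05,0,0,1,0,0,0,-0.05,0,0,1,0,0,0,0,-0.02,-0.03,1,0,0,0,0,-0.027,-0.04,1,0,0,0,0,-0.027,-0.04,1,0,0,0,0,-0.023,-0.035,1,0,0,0,0,-0.01,-0.015,1,0,0,0,0,0,0,1],
)

```text
time_s: 62.05
eef_pos: [0.5966, -0.0563, 0.183]
eef_rot: [0.153, 0.698, 0.144, -0.685]
wrist_force: [-0.1, -0.1, -1.7]
opening: 0.145
```

carry_out(
  motion=[7,0,0,0,0,0,1,7,0,0,0,0,0,1,7,0,0,0,0,0,1,5,0,0,0,0,0,1,0,0,0,0,0,0,1,0,0,0,0,0,0,1],
)

```text
time_s: 62.65
eef_pos: [0.593, -0.0593, 0.1799]
eef_rot: [-0.013, 0.712, -0.019, -0.702]
wrist_force: [0.1, -0.6, -1.0]
opening: 0.146
```

```bash
python3 -c "
from h import *
to(.606,-.052,.11,-92.3)
ctrl.camera('wrist')
look(['cover_grip','cover','tray_top_mid','tray_top_yellow'])
ctrl.camera('side');look(['cover_grip','cover','tray_top_mid','tray_low'],'side')
"
```

```text
rot [-0.33 -0.88 -0.44] shift now [ 0.07   -0.0084 -0.0116] shift after turn [ 0.0699 -0.0078 -0.0127] pos [ 0.593  -0.0593  0.1799] F [ 0.1 -0.6 -1. ] open 0.146 t 62.65
cover_grip wrist [(0.57, array([ 0.5941, -0.0596,  0.1822]))]
cover wrist [(0.75, array([ 0.5935, -0.0596,  0.1605]))]
tray_top_mid wrist []
tray_top_yellow wrist []
cover_grip side [(0.57, array([ 0.5915, -0.0577,  0.1848]))]
cover side [(0.74, array([ 0.5984, -0.0611,  0.1659]))]
tray_top_mid side [(0.86, array([ 0.6077, -0.0514,  0.0678])), (0.52, array([ 0.4112, -0.4395,  0.0021]))]
tray_low side [(0.7, array([ 0.6041, -0.0507, -0.0016]))]
```

carry_out(
  motion=[-0.3,-0.9,-0.4,0,-0.004,-0.006,1,0,0,0,0.01,-0.002,-0.004,1,0,0,0,0.02,0,0,1,0,0,0,0.01,0,0,1,0,0,0,0,0,0,1,0,0,0,0,0,0,1],
)

```text
time_s: 63.75
eef_pos: [0.6059, -0.0518, 0.1376]
eef_rot: [0.014, -0.707, 0.014, 0.707]
wrist_force: [-0.3, -0.4, -0.4]
opening: 0.15
```

```bash
python3 -c "
from h import *
to(.606,-.0515,.11,-92.3)
ctrl.camera('side');look(['cover_grip','cover','tray_top_mid','tray_low'],'side')
ctrl.camera('scene');look(['cover_grip','cover','tray_top_mid','tray_top_yellow'],'scene')
"
```

```text
rot [0.   0.04 0.02] shift now [ 0.0276 -0.0003 -0.0001] shift after turn [ 0.0276 -0.0003 -0.0001] pos [ 0.6059 -0.0518  0.1376] F [-0.3 -0.4 -0.4] open 0.15 t 63.75
cover_grip side [(0.86, array([ 0.6023, -0.054 ,  0.144 ]))]
cover side [(0.6, array([ 0.6077, -0.0568,  0.1205])), (0.22, array([ 0.6077, -0.0517,  0.0481]))]
tray_top_mid side [(0.81, array([ 0.6063, -0.0507,  0.0706]))]
tray_low side [(0.73, array([ 6.057e-01, -5.030e-02,  5.000e-04]))]
cover_grip scene [(0.74, array([ 0.6031, -0.0493,  0.1402]))]
cover scene [(0.6, array([ 0.6085, -0.0504,  0.1165]))]
tray_top_mid scene [(0.77, array([ 0.605 , -0.0529,  0.0718]))]
tray_top_yellow scene [(0.82, array([ 0.5191, -0.0478,  0.0837])), (0.19, array([ 0.6036, -0.0488,  0.1371]))]
```

carry_out(
  motion=[0,0,0,0.008,0,0,1,0,0,0,0.008,0,0,1,0,0,0,0.004,0,0,1,0,0,0,0.002,0,0,1,0,0,0,0,0,0,1],
)

```text
time_s: 64.75
eef_pos: [0.6056, -0.0519, 0.1137]
eef_rot: [0.014, -0.707, 0.014, 0.707]
wrist_force: [-0.6, 1.0, -0.9]
opening: 0.147
```

carry_out(
  motion=[0,0,0,0.002,0,0,1,0,0,0,0.002,0,0,1,0,0,0,0.001,0,0,1,0,0,0,0,0,0,1],
)

```text
time_s: 65.15
eef_pos: [0.6059, -0.0519, 0.1091]
eef_rot: [-0.014, 0.707, -0.014, -0.707]
wrist_force: [-2.1, -0.5, 0.9]
opening: 0.144
```

carry_out(
  motion=[0,0,0,0.001,0,0,1,0,0,0,0,0,0,0,0,0,0,0,0,0,0,0,0,0,0,0,0,0,0,0,0,0,0,0,0,0,0,0,-0.03,0,0,0,0,0,0,-0.05,0,0,0,0,0,0,-0.05,0,0,0,0,0,0,-0.03,0,0.03,0,0,0,0,0,0,0.04,0],
)

```text
time_s: 66.15
eef_pos: [0.5368, -0.0498, 0.2727]
eef_rot: [0.014, -0.707, 0.014, 0.707]
wrist_force: [-1.1, 0.1, 1.0]
opening: 0.502
```

```bash
python3 -c "
from h import *
to(.606,-.0515,.11,-92.3)
a=ctrl.camera('side');look(['cover_grip','cover','tray_top_mid','tray_low','blue1_mid','brass1_mid'],'side')
b=ctrl.camera('scene');look(['cover_grip','cover','tray_top_mid','tray_top_yellow','tray_low','blue1_mid','brass1_mid'],'scene')
cv2.imwrite('pics/end.png',np.hstack([cv2.resize(a[130:270,220:340],None,fx=3.3,fy=3.3),cv2.resize(b[140:280,250:370],None,fx=3.3,fy=3.3)]))
"
```

```text
rot [-0.01  0.06  0.01] shift now [ 0.1626 -0.0011 -0.0694] shift after turn [ 0.1627 -0.0011 -0.0692] pos [ 0.5368 -0.0498  0.2727] F [-1.1  0.1  1. ] open 0.502 t 66.15
cover_grip side [(0.82, array([ 0.6034, -0.0537,  0.1097]))]
cover side [(0.75, array([ 0.608 , -0.0551,  0.0971]))]
tray_top_mid side []
tray_low side [(0.97, array([ 0.6061, -0.0523,  0.0008]))]
blue1_mid side [(0.63, array([0.544 , 0.3545, 0.0217]))]
brass1_mid side []
cover_grip scene [(0.72, array([ 0.6019, -0.0496,  0.1088])), (0.57, array([ 0.6584, -0.2795,  0.0025]))]
cover scene [(0.94, array([ 0.6081, -0.0541,  0.0896]))]
tray_top_mid scene [(0.66, array([ 0.6041, -0.0519,  0.0726]))]
tray_top_yellow scene [(0.86, array([ 0.52  , -0.0494,  0.0829]))]
tray_low scene [(0.83, array([ 0.6084, -0.0494, -0.0022])), (0.27, array([ 0.5188, -0.049 ,  0.0836]))]
blue1_mid scene [(0.61, array([0.5461, 0.36  , 0.02  ]))]
brass1_mid scene []
```

View pics/end.png

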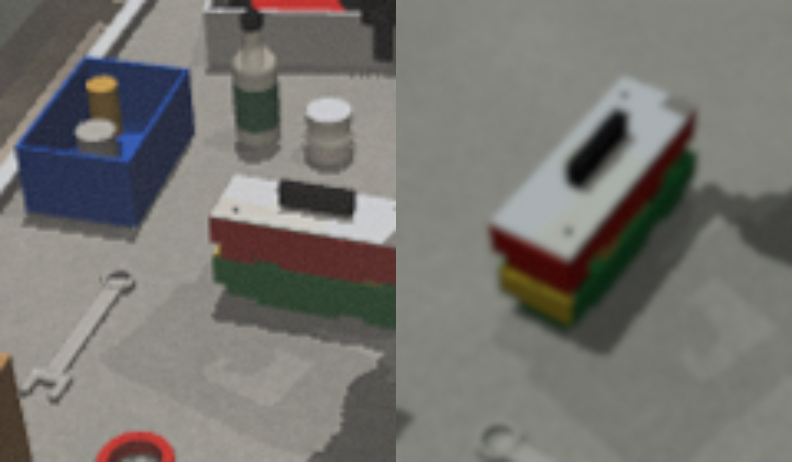

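The cover lies flat on the red tray, and the yellow ends are opposed. Handing in.

```bash
python3 -c "
from bench import ctrl
print(ctrl.hand_in())"
```

```text
the job is handed in; nothing more can be done
None
```

The job is done and handed in at about 66 s of the 210 s allowed.

- **What I did:** I lifted the red tray out and set it aside, then stood the three brass adapters in the green tray. The red tray then went on turned end for end, resting on the lugs. The three blue adapters went into it and the cover went on last. I left the pink and white look-alikes and the bystanders alone.
- **Stack height:** the red tray's centre measured about 0.069–0.073 m, against 0.070 expected on the lugs. The cover's grip point measured 0.109–0.110 m, against 0.111 expected when fitted. The last picture shows the cover flat on the rim and the yellow ends opposed.
- **Adapters:** three brass were seen standing in the green tray before it was covered. Two blue were confirmed in the red tray by the networks and the third in the wrist picture. Afterwards, no brass or blue adapter was found on the cart. The only "blue" hit, at (0.545, 0.36), was the white look-alike.
- **What went less well:**
  - The first brass adapter was pushed about 1 cm by an off-centre grip and had to be gripped again.
  - The red tray slid a few millimetres in the fingers on its first set-down, and its second grip was shallow but held.
  - The networks' estimates differed by a few millimetres between cameras.

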